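Refit the push-on knob of a table radio

TASK

Finish the repair of the radio on the sideboard: first lay the flat pry tool that lies on top of the radio back into the narrow notched slot of the wooden tray, flat and along the slot, and let go of it. Then take the bar-grip knob, turn it so that its pointer points the way the flat of the radio's D-shaped shaft faces, push it fully home on the shaft and press it in against the shaft's spring as far as it goes; finish while still holding the knob pressed in, without letting go. Leave the other things on the sideboard and in the tray where they are.

Things in the scene. Friction and masses are not known exactly. Their poses are not given: they have to be found in the camera images.
- knob: Grey push-on knob standing bore down: round skirt 46 mm across, 17 mm high; on it a grip bar 44 mm long, 14 mm wide, up to 36 mm above the underside (grip across the 14 mm, above the skirt). One bar end has a wedge pointer out to 32 mm from the axis. Origin on the axis at the underside, z up, x along the bar to the pointer. Blind D bore 14 mm deep, 16.5 mm across, flat on the pointer side.
- shaft_tip (a point): Centre of the top of the radio's steel D-shaft: an upright stub 14 mm across with one flat 3 mm from the axis, rim chamfered, 20.5 mm above the radio's top. z up, x points out of the flat: the knob goes on when its x (pointer) points the same way within about 8 degrees, and when home its underside is 14 mm below this point. The shaft does not turn.
- shaft (a joint): How far the shaft is pressed down into the radio: 0 at rest, 0.005 m fully in. A spring pushes it back up with 4 N at rest and 9 N fully in.
- radio: Fixed table radio, a wooden case 150 mm (x) by 250 mm (y) by 60 mm high, on small feet. Origin at the centre of the underside; the shaft stands on its top 65 mm towards its +y from the middle, and the pry tool lies on the other half of the top.
- pry_tool: Flat black nylon pry tool, 120 mm long: handle 80 mm long, 16 mm wide, 10 mm thick (-60 to +20 mm in x), then a tapering blade to +60 mm. Lies flat on the radio. Origin at mid-length on the underside, x along it to the blade, z up; grip it across the 16 mm at the origin. Either way round in the slot is right.
- tray: Fixed low wooden tray, 166 mm (x) by 134 mm (y), 16 mm high with 5 mm walls and a 4 mm floor. Origin at the centre of its underside. Along its +y side runs the narrow slot; the wide bin beside it holds a battery and a tin.
- tray_slot (a point): Centre of the slot's floor, 4 mm above the sideboard; x along the slot, z up. The slot is 156 mm long and 38 mm wide, its walls 12 mm high above the floor; in both long walls a 70 mm wide notch, level with the floor and centred on this point, leaves room for the fingers.
- battery: Bystander: block battery 26 x 48 x 17 mm in the tray's wide bin; origin at the underside.
- screw_tin: Bystander: round tin, 34 mm across, 17 mm high, in the tray's wide bin; origin at the underside.
- round_cap: Bystander: plain round grey cap, 32 mm across, 18 mm high, with neither bar nor pointer; not the knob. Origin at the underside.
- carafe: Bystander: smoked glass carafe with its tumbler upside down on the neck, 114 mm across, 178 mm high; origin at the underside.
- cup: Bystander: white mug, 76 mm across, 75 mm high; origin at the underside.
- remote: Bystander: remote control 150 x 42 x 16 mm; origin at the underside.
- book: Bystander: book 196 x 134 x 26 mm; origin at the underside.

How it is judged:
By the outcome, as a careful person would: the job done as asked, in the order asked, and still so for the second after the job is handed in, while the arm keeps its last pose, push and grip.
It also fails if it takes over 56 s, if anything falls off the work surface, if the arm or the gripper's body presses on something with over 40 N, if the wrist force passes 120 N, or if a joint passes its speed limit or range.

ROBOT

A 7-joint arm with a two-finger parallel gripper is mounted at the origin on the work surface. World frame = base frame: x ahead of the robot, y to its left, z up, the work surface at z = 0. Lengths are in mm, angles in degrees, forces in N, time in s.
With the tool pointing down it reaches from about 400 to 900 mm from the base axis. Payload 5.5 kg.
Tool frame: the origin (TCP) lies on the centre line of the jaws, within the pads' length; the fingertips stand 22 mm ahead of it and the grasp point (between the pads) lies 3 mm ahead of it; z points along the fingers, y is the direction in which the jaws open and shut (so a half turn about z gives the same grasp; the last joint's range is limited). The gripper opens to 92 mm and grips with 3 to 60 N. Pads are 19 mm wide; open, the fingers measure 130 mm over their backs; the gripper's body (75 mm by 190 mm) begins 47 mm behind the grasp point.
Start: joints at [15.08, 28.699, -24.465, 88.831, 12.651, 65.22, -12.049], TCP at [650, 0.037, 248.729] pointing down, gripper open.
Joint ranges: [-164.97, 164.97], [-17.58, 116.51], [-87.97, 89.64], [11.32, 138.91], [-80.73, 260.73], [10.89, 115.49], [-147.41, 147.41]. Speed limits (degrees/s): [147.25, 147.25, 180, 180, 180, 180, 180].

INTERFACE

Orientations are given as a 3x3 rotation matrix whose columns are the frame's x, y, z axes.
In Python, from rig import monitor, vision, workorder gives the robot as it stands.
- The arm moves only by the tool send_rows, never from a script. Its argument "plan" is a list of rows, each a list of 7 numbers: the turn, a rotation vector about the world's x, y, z in degrees, then the shift along the world's x, y, z in cm, then the closure, from -1 (fully open) to 1 (shut). In form: [[ax, ay, az, dx, dy, dz, grip], ...]. A call has 1 to 20 rows; each row shifts and turns the commanded pose from where the row before left it; what a row does not reach is not made up. A row lasts 1/8 s, in which the tool goes at most 62.5 mm and 10.7 degrees, less where a joint would pass 70% of its speed; a pose out of reach is approached as far as the arm can. A call is refused whole if a number of a shift passes 6.25 or a number of a turn 10.7, either way. A call with a gripper value outside its range is refused whole. The fingers move at their own pace and stop on an object; "squeeze" is the grip in N (left out, the last holds). Time passes only in rows, so rows that do not move let the fingers close. It gives the time, the measured TCP pose, the force and the opening at its end, in the units of the state.
- monitor.get_state(): the state, without advancing time (a new reading comes with each control period).
- vision.camera(name): name is "scene" or "side" or "wrist"; returns a dict with "img" (400x640x3 uint8, red, green, blue), "depth" (400x640 float32, mm along the optical axis (not along the pixel's ray), 0 where there is no reading), "intrinsics" (3x3 intrinsics, pixels), "dist" ([k1, k2, p1, p2, k3] as OpenCV has them; the pictures are not rectified), "T" (4x4, takes a point from camera to world coordinates). Camera axes: x right, y down, z forward; pixel columns grow to the right and rows downward; lengths in mm; the calibration is good to about 2 mm. A picture is of the moment at which its call begins.
- workorder.hand_in(): hands the job in, once; it reports no verdict.
Trained networks look in the newest picture that a camera, given by its name, has taken for a name from the list of things; names that differ only in an ending like _2 or _b are one class to them, and where a whole thing is asked for, a point or a joint stands for the part that bears it (a point fixed in the world has none). Each returns a list of dicts, best first, with "conf" (0 to 1); they miss things now and then, are a little off and sometimes report something else, mostly with a low value. They report only what shows in the picture. A call takes as long as a camera call.
- vision.find_in(label, camera): "bbox" ([left, top, width, height] in pixels, round what is visible of it).
- vision.pinpoint(label, camera): "at" ([column, row] in pixels: a listed point, or the origin of a listed thing).
The state is a dict: "time": time; "q": joint angles; "joint_vel": joint speeds; "tau": joint torques, N m; "tcp_pos": TCP position; "tool_rot": TCP orientation; "wrist_force": force on the tool from outside, world axes, zero at the start; "wrist_torque": the same for the moment, N m; "opening": opening from 0.0 (shut) to 1.0 (fully open).
Only numpy, scipy, OpenCV 4.12 (cv2) and the standard library are available. Lean on these libraries where they do the work, as an engineer would, in place of code of your own. Each camera call takes 0.05 s, during which the arm holds its last target.

## Working session

There is one attempt and no reset: what is moved stays moved. The work goes in short steps, Python scripts to look and compute and a tool call to move; the robot and the scene stay as the last step left them, time stands still between calls to the robot, and variables do not carry over. Pictures are saved under pics/ and viewed, and the job is handed in when it is done.

Besides the shell and the picture viewer there is one more tool, called after "Call:" as name([rows], argument=value, ...), one row to a line, values as JSON. send_rows: Moves the arm, as the interface text tells. Its arguments: {"type":"object","properties":{"plan":{"type":"array","items":{"type":"array","items":{"type":"number"}}},"squeeze":{"type":"number"}},"required":["plan"]}

```bash
ls; mkdir -p pics
cat > h.py <<'E'
import numpy as np, cv2, json
from rig import monitor, vision, workorder
def snap(n,f):
    c=vision.camera(n); cv2.imwrite('pics/'+f,c['img'][:,:,::-1]); return c
def ray(c,uv):
    p=cv2.undistortPoints(np.array([[uv]],float),np.array(c['intrinsics']),np.array(c['dist']))[0,0]
    T=np.array(c['T']); d=T[:3,:3]@np.array([p[0],p[1],1]); return T[:3,3],d
def tri(c1,a,c2,b):
    o1,d1=ray(c1,a);o2,d2=ray(c2,b)
    A=np.stack([d1,-d2],1);s=np.linalg.lstsq(A,o2-o1,rcond=None)[0]
    p=o1+s[0]*d1;q=o2+s[1]*d2
    return (p+q)/2,np.linalg.norm(p-q)
def atz(c,uv,z):
    o,d=ray(c,uv); return o+(z-o[2])/d[2]*d
def dep(c,uv):
    u,v=int(round(uv[0])),int(round(uv[1])); w=c['depth'][max(v-1,0):v+2,max(u-1,0):u+2]; w=w[w>0]
    if len(w)==0:return None
    o,d=ray(c,uv); return o+np.median(w)*d
def cloud(c):
    h,w=c['depth'].shape
    uv=np.stack(np.meshgrid(np.arange(w),np.arange(h)),-1).reshape(-1,1,2).astype(float)
    p=cv2.undistortPoints(uv,np.array(c['intrinsics']),np.array(c['dist'])).reshape(-1,2)
    z=c['depth'].reshape(-1,1); P=np.concatenate([p*z,z],1); T=np.array(c['T'])
    return (P@T[:3,:3].T+T[:3,3]).reshape(h,w,3)
np.set_printoptions(precision=1,suppress=True)
E
python3 - <<'E'
from h import *
C={}
for n in ['scene','side','wrist']:
    C[n]=c=snap(n,n+'0.png'); print(n,np.array(c['T'])[:3,3],np.array(c['T'])[:3,2],c['intrinsics'][0][0])
    for l in ['knob','shaft_tip','radio','pry_tool','tray','tray_slot','round_cap']:
        print(l,[(np.round(x['at']),round(x['conf'],2), dep(c,x['at'])) for x in vision.pinpoint(l,n)[:2]])
print(monitor.get_state())
E
```

```text
pics
scene [1342.   236.  1346.6] [-0.5 -0.1 -0.8] 516.7651551265109
knob [(array([320., 191.]), 0.66, array([513.7,  47.7,  36.4]))]
shaft_tip [(array([254., 185.]), 0.53, array([ 548.8, -146.8,   60.8])), (array([216., 180.]), 0.24, array([ 562.2, -259.3,   71.7]))]
radio [(array([237., 197.]), 0.83, array([ 602.6, -182. ,   62.4]))]
pry_tool [(array([214., 180.]), 0.71, array([ 563.6, -266.1,   70.5]))]
tray [(array([404., 232.]), 0.59, array([581.2, 317.2,   5.9]))]
tray_slot [(array([419., 231.]), 0.84, array([569.2, 362.2,   2.6])), (array([468., 182.]), 0.6, array([376.4, 490.1,  24.6]))]
round_cap [(array([314., 261.]), 0.48, array([737.5,  80.2,  20.1]))]
side [ 276.8 -705.1  714.3] [ 0.3  0.8 -0.6] 386.4332036988532
knob [(array([310., 232.]), 0.87, array([491. ,  28.4,  16.5]))]
shaft_tip [(array([364., 247.]), 0.57, array([ 573.1, -130.2,   79.3]))]
radio [(array([375., 292.]), 0.68, array([ 543.9, -249.4,   69.1]))]
pry_tool [(array([386., 292.]), 0.79, array([ 565.4, -258.5,   69.3])), (array([232., 162.]), 0.65, array([347.5, 440.2,  24.3]))]
tray [(array([306., 177.])
[... 352 characters left out ...]
6,  36.3]))]
shaft_tip []
radio [(array([264., 313.]), 0.96, array([ 584.2, -163.1,   60.2]))]
pry_tool []
tray [(array([196., 141.]), 0.63, array([511.1,  47.9,  35.9]))]
tray_slot []
round_cap [(array([380., 118.]), 0.68, array([724.5,  73. ,  17.9]))]
{'time': 1.2, 'q': array([ 15.1,  28.7, -24.5,  88.8,  12.7,  65.2, -12. ]), 'joint_vel': array([ 0. , -0. , -0. ,  0.1, -0.1,  0. , -0. ]), 'tau': array([ -0. , -56.6,  -5.8, -28. ,  -0.1,   0. ,   0. ]), 'tcp_pos': array([650. ,   0. , 248.7]), 'tool_rot': array([[-0.,  1., -0.],
       [ 1.,  0.,  0.],
       [ 0., -0., -1.]]), 'wrist_force': array([ 0. , -0.3,  0. ]), 'wrist_torque': array([ 0., -0.,  0.]), 'opening': 0.9996550101013554}
```

View pictures.

View pics/scene0.png

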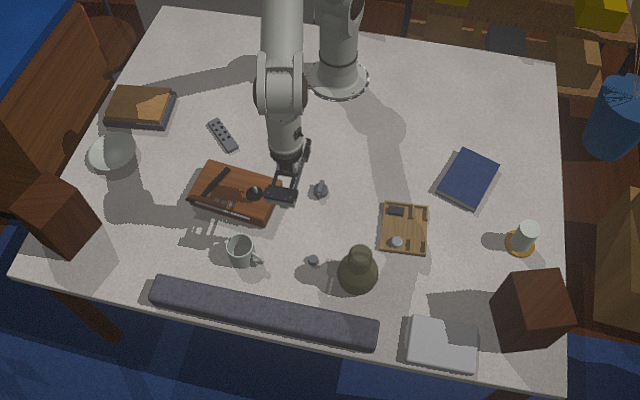

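View pics/side0.png

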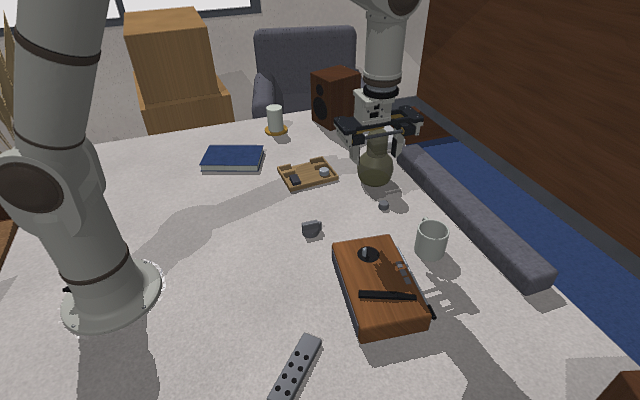

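View pics/wrist0.png

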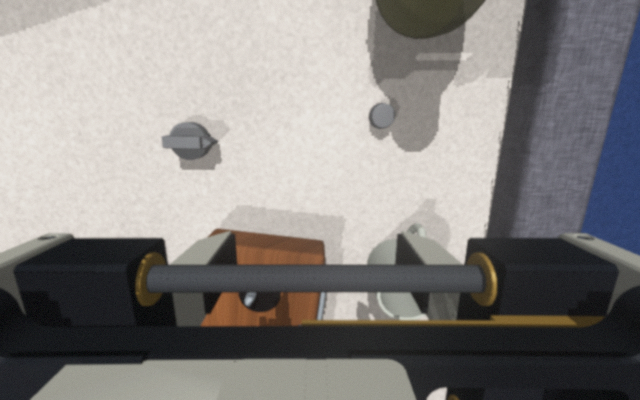

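Run:
```python
from h import *
a=cv2.imread('pics/scene0.png');b=cv2.imread('pics/side0.png')
cv2.imwrite('pics/z1.png',np.hstack([cv2.resize(a[150:235,180:290],None,fx=3.6,fy=3.6,interpolation=2),cv2.resize(a[190:265,370:440],None,fx=4,fy=4,interpolation=2)[:306]] )if 1 else a)
cv2.imwrite('pics/z2.png',np.vstack([cv2.resize(b[230:345,325:440],(575,575),interpolation=2)]))
for n in ['scene','side']:
    c=snap(n,n+'1.png'); np.save(n+'_c.npy',cloud(c)); import pickle; pickle.dump(c,open(n+'1.pkl','wb'))
    P=cloud(c); img=c['img'].astype(int)
    m=(img.sum(2)<110)&(P[...,2]>58)&(P[...,2]<85)&(P[...,1]<-200)&(P[...,1]>-330)&(P[...,0]>480)&(P[...,0]<650)
    X=P[m]; print(n,len(X),X.mean(0)); u,s,v=np.linalg.svd(X[:,:2]-X[:,:2].mean(0)); t=(X[:,:2]-X[:,:2].mean(0))@v.T
    print(v[0],t.min(0),t.max(0),'ctr',X[:,:2].mean(0)+ (t.min(0)+t.max(0))/2@v, np.percentile(X[:,2],[5,50,95]))
    # radio top
    m=(P[...,2]>56)&(P[...,2]<72)&(P[...,0]>480)&(P[...,0]<720)&(P[...,1]<-60)&(P[...,1]>-360)
    X=P[m]; print('top z',np.median(X[:,2])); 
    box=cv2.minAreaRect(X[:,:2].astype(np.float32)); print(box)
```

```text
Traceback (most recent call last):
ValueError: all the input array dimensions except for the concatenation axis must match exactly, but along dimension 0, the array at index 0 has size 306 and the array at index 1 has size 300
```

Run:
```python
from h import *
a=cv2.imread('pics/scene0.png');b=cv2.imread('pics/side0.png')
cv2.imwrite('pics/z1.png',np.hstack([cv2.resize(a[150:235,180:290],(396,306)),cv2.resize(a[190:265,370:440],(286,306))]))
cv2.imwrite('pics/z2.png',cv2.resize(b[230:345,325:440],(575,575),interpolation=2))
for n in ['scene','side']:
    c=snap(n,n+'1.png'); np.save(n+'_c.npy',cloud(c)); import pickle; pickle.dump(c,open(n+'1.pkl','wb'))
    P=cloud(c); img=c['img'].astype(int)
    m=(img.sum(2)<110)&(P[...,2]>58)&(P[...,2]<85)&(P[...,1]<-200)&(P[...,1]>-330)&(P[...,0]>480)&(P[...,0]<650)
    X=P[m]; print(n,len(X),X.mean(0)); u,s,v=np.linalg.svd(X[:,:2]-X[:,:2].mean(0)); t=(X[:,:2]-X[:,:2].mean(0))@v.T
    print(v[0],t.min(0),t.max(0),'ctr',X[:,:2].mean(0)+ (t.min(0)+t.max(0))/2@v, np.percentile(X[:,2],[5,50,95]))
    # radio top
    m=(P[...,2]>56)&(P[...,2]<72)&(P[...,0]>480)&(P[...,0]<720)&(P[...,1]<-60)&(P[...,1]>-360)
    X=P[m]; print('top z',np.median(X[:,2])); 
    box=cv2.minAreaRect(X[:,:2].astype(np.float32)); print(box)
```

```text
scene 0 [nan nan nan]<stdin>:9: RuntimeWarning: Mean of empty slice.
  ret = um.true_divide(
Traceback (most recent call last):
ValueError: zero-size array to reduction operation minimum which has no identity
```

View pics/z1.png

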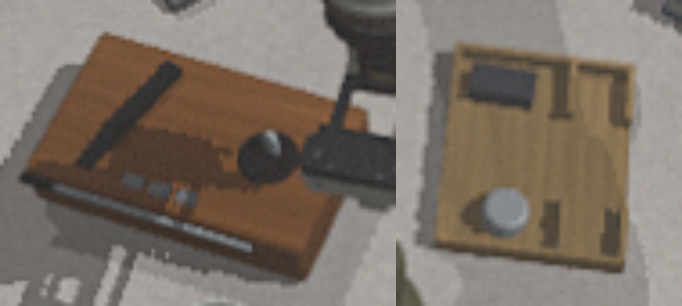

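View pics/z2.png

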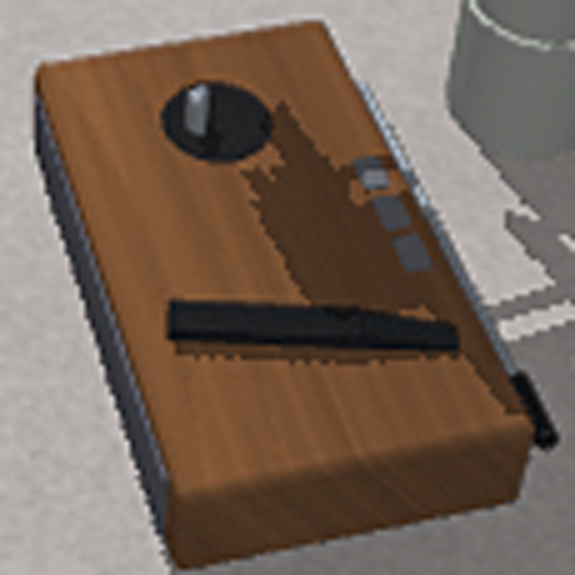

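Run:
```python
from h import *
import pickle
for n in ['scene','side']:
    c=vision.camera(n); pickle.dump(c,open(n+'1.pkl','wb'))
    P=cloud(c); img=c['img'].astype(int)
    m=(img.max(2)-img.min(2)<25)&(img.sum(2)<170)&(P[...,2]>55)&(P[...,2]<85)&(P[...,1]<-190)&(P[...,1]>-330)&(P[...,0]>470)&(P[...,0]<640)
    k,lab,st,_=cv2.connectedComponentsWithStats(m.astype(np.uint8)); i=1+np.argmax(st[1:,4]); m=lab==i; print(n,st[i])
    X=P[m]; v=np.linalg.svd(X[:,:2]-X[:,:2].mean(0))[2]; t=(X[:,:2]-X[:,:2].mean(0))@v.T
    print(v[0],t.min(0),t.max(0),'ctr',X[:,:2].mean(0)+ (t.min(0)+t.max(0))/2@v, np.percentile(X[:,2],[5,50,95]))
    m=(P[...,2]>54)&(P[...,2]<72)&(P[...,0]>480)&(P[...,0]<720)&(P[...,1]<-60)&(P[...,1]>-360)&((img[...,0]-img[...,2])>25)
    X=P[m]; print('top z',np.median(X[:,2]),cv2.minAreaRect(X[:,:2].astype(np.float32)))
    m=(P[...,2]>10)&(P[...,2]<24)&(P[...,0]>430)&(P[...,0]<720)&(P[...,1]<420)&(P[...,1]>200)&((img[...,0]-img[...,2])>25)
    X=P[m]; print('tray z',np.median(X[:,2]),cv2.minAreaRect(X[:,:2].astype(np.float32)))
print(monitor.get_state()['time'])
```

```text
scene [201 167  29  30 208]
[ 0.9 -0.4] [-59.2 -15.3] [58.6 14.6] ctr [ 565.6 -260.1] [60.7 69.  74.8]
top z 60.96816102346372 ((572.2305908203125, -198.6560516357422), (252.82090759277344, 151.80316162109375), 83.36251068115234)
tray z 15.88120613165188 ((569.6385498046875, 314.7248840332031), (169.84030151367188, 135.1291046142578), 3.755664825439453)
side [358 290  59  11 453]
[ 0.9 -0.4] [-57.3 -10.9] [62.8  7.3] ctr [ 565.8 -262.1] [61.  67.7 70.5]
top z 59.06356465201657 ((571.0702514648438, -201.79592895507812), (250.7050018310547, 147.81735229492188), 82.99266815185547)
tray z 13.773440131871212 ((570.5270385742188, 313.25732421875), (166.7666015625, 138.7960968017578), 2.5586423873901367)
1.35
```

Call:
send_rows([
  [0,0,9.4,-1.2,-3.75,0,-1],
  [0,0,9.4,-1.2,-3.75,0,-1],
  [0,0,9.4,-1.2,-3.75,0,-1],
  [0,0,9.4,-1.2,-3.75,0,-1],
  [0,0,9.4,-1.2,-3.75,0,-1],
  [0,0,9.4,-1.2,-3.75,0,-1],
  [0,0,9.4,-1.2,-3.75,0,-1],
  [0,0,0,0,0,0,-1],
])

```text
time: 2.35
tcp_pos: [564.0, -267.9, 248.2]
tool_rot: [[-0.91, 0.416, -0.001], [0.416, 0.91, -0.002], [0.0, -0.002, -1.0]]
wrist_force: [0.6, 0.0, -0.9]
opening: 0.999
```

Run:
```python
from h import *
import pickle
c=snap('wrist','w2.png'); pickle.dump(c,open('w2.pkl','wb'))
for l in ['shaft_tip','pry_tool']:
    print(l,[(np.round(x['at']),round(x['conf'],2), dep(c,x['at'])) for x in vision.pinpoint(l,'wrist')[:2]])
c=snap('side','s2.png'); pickle.dump(c,open('s2.pkl','wb'))
for l in ['knob','shaft_tip','pry_tool']:
    print(l,[(np.round(x['at']),round(x['conf'],2), dep(c,x['at'])) for x in vision.pinpoint(l,'side')[:2]])
```

```text
shaft_tip [(array([441., 146.]), 0.67, array([ 574.3, -134.3,   78.9]))]
pry_tool [(array([323., 184.]), 0.83, array([ 562.4, -258.8,   70.4]))]
knob [(array([310., 232.]), 0.76, array([490.3,  26.4,  16.6]))]
shaft_tip [(array([367., 246.]), 0.37, array([ 588.3, -111.6,   59.9]))]
pry_tool [(array([389., 292.]), 0.76, array([ 570.3, -259.9,   68.5])), (array([298., 371.]), 0.74, array([ 349.2, -331. ,   15. ]))]
```

View pics/w2.png

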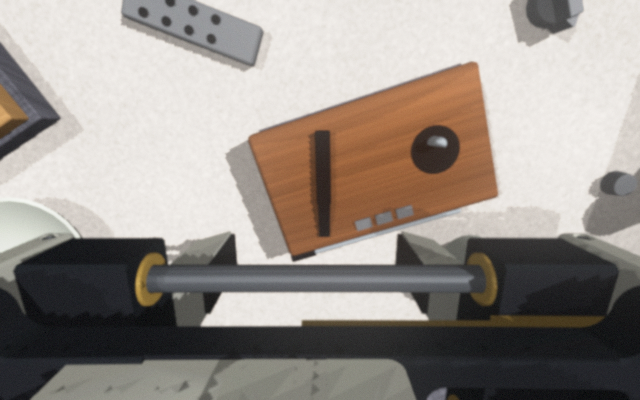

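Run:
```python
from h import *
import pickle
c=pickle.load(open('w2.pkl','rb')); s=pickle.load(open('s2.pkl','rb'))
img=c['img'].astype(int); P=cloud(c)
m=np.zeros((400,640),bool); m[120:240,300:345]=img[120:240,300:345].sum(2)<150
k,lab,st,_=cv2.connectedComponentsWithStats(m.astype(np.uint8)); i=1+np.argmax(st[1:,4]); print(st[i])
uv=np.argwhere(lab==i)[:,::-1]
X=np.array([atz(c,p,71) for p in uv])[:,:2]
v=np.linalg.svd(X-X.mean(0))[2]; t=(X-X.mean(0))@v.T
print('ax',np.degrees(np.arctan2(v[0,1],v[0,0])),t.min(0),t.max(0),X.mean(0)+np.array([(t.min(0)+t.max(0))[0]/2,0])@v)
Z=P[lab==i][:,2]; print('z',np.percentile(Z,[10,50,90]))
print(tri(c,[323,184],s,[389,292]), tri(c,[441,146],s,[367,246]))
print(monitor.get_state()['tcp_pos'])
cv2.imwrite('pics/z3.png',np.hstack([cv2.resize(cv2.imread('pics/w2.png')[110:190,400:480],(400,400),interpolation=2),cv2.resize(cv2.imread('pics/s2.png')[225:275,340:390],(400,400),interpolation=2)]))
```

```text
[ 316  140   15   96 1106]
ax -23.00116285335838 [-50.2  -7.6] [55.   7.5] [ 567.4 -261.6]
z [65.8 69.8 70.9]
(array([ 565.9, -260.3,   70.8]), np.float64(8.480016381750415)) (array([ 573.3, -138.1,   88.7]), np.float64(3.883585828745498))
[ 566.6 -260.9  248.9]
```

View pics/z3.png

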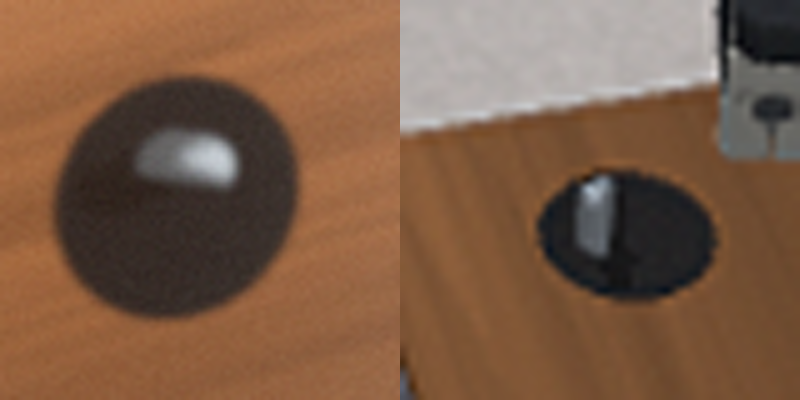

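Call:
send_rows([
  [0,0,0.7,-0.2,0.1,-4,-0.3],
  [0,0,0.7,-0.2,0,-4,-0.3],
  [0,0,0,0,0,-4,-0.3],
  [0,0,0,0,0,-2.5,-0.3],
  [0,0,0,0,0,-1.3,-0.3],
  [0,0,0,0,0,-0.5,-0.3],
  [0,0,0,0,0,0,-0.3],
], squeeze=20)

```text
time: 3.58
tcp_pos: [562.6, -261.4, 86.3]
tool_rot: [[-0.922, 0.387, 0.001], [0.387, 0.922, -0.0], [-0.001, -0.0, -1.0]]
wrist_force: [-0.1, -0.3, -0.3]
opening: 0.656
```

Run:
```python
from h import *
import pickle
c=snap('wrist','w3.png'); pickle.dump(c,open('w3.pkl','wb'))
s=monitor.get_state();print(s['tcp_pos'],s['time'],s['wrist_force'],s['opening'])
```

```text
[ 562.8 -261.6   86.8] 3.625 [-0.6 -0.4  0.2] 0.6513054205018683
```

View pics/w3.png

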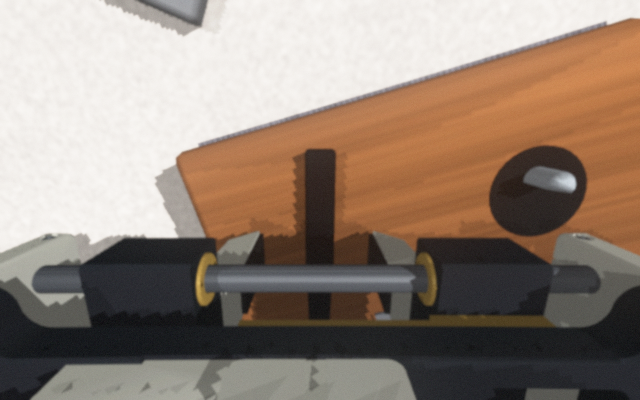

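Run:
```python
from h import *
import pickle
c=pickle.load(open('w3.pkl','rb')); w=pickle.load(open('w2.pkl','rb'))
e=atz(c,[320,151],70); print('handle end',e, e+60*np.array([.92,-.39,0]), tri(c,[320,151],w,[322,132]))
print(dep(c,[320,170]),dep(c,[290,220]),dep(c,[400,180]))
cv2.imwrite('pics/z4.png',cv2.resize(cv2.imread('pics/w3.png')[130:250,470:610],(700,600),interpolation=2))
```

```text
handle end [ 510.3 -237.3   70. ] [ 565.5 -260.7   70. ] (array([ 512.6, -237.7,   48.4]), np.float64(0.379707071910786))
[ 519.3 -241.1   70. ] [ 540.9 -268.6   60.4] [ 543.3 -202.8   60.1]
```

View pics/z4.png

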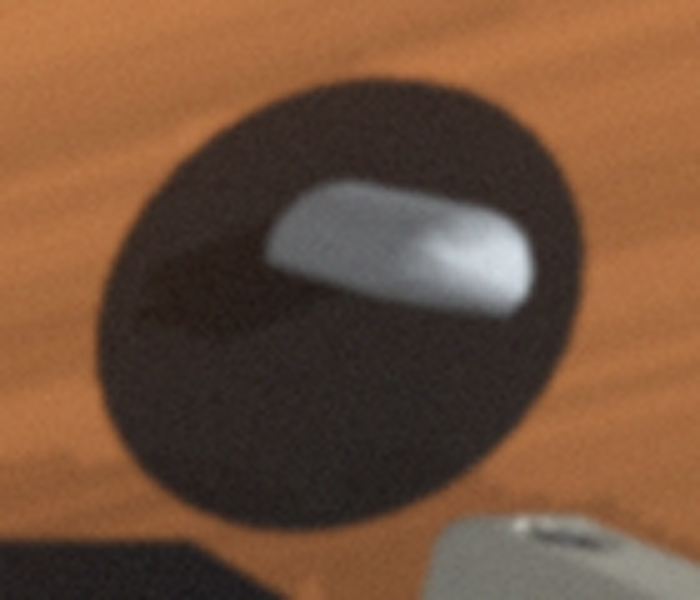

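Call:
send_rows([
  [0,0,0,0,0,-0.1,1],
  [0,0,0,0,0,0,1],
  [0,0,0,0,0,0,1],
  [0,0,0,0,0,0,1],
  [0,0,0,0,0,0,1],
], squeeze=20)

```text
time: 4.25
tcp_pos: [562.1, -261.4, 84.8]
tool_rot: [[-0.922, 0.387, 0.0], [0.387, 0.922, 0.0], [-0.0, 0.0, -1.0]]
wrist_force: [-0.5, 0.9, -0.0]
opening: 0.171
```

Call:
send_rows([
  [0,0,0,0,0,3,1],
  [0,0,0,0,0,4.5,1],
  [0,0,2.4,0,5.6,4,1],
  [0,0,2.4,0,5.6,0,1],
  [0,0,2.4,0,5.6,0,1],
  [0,0,2.4,0,5.6,0,1],
  [0,0,2.4,0,5.6,0,1],
  [0,0,2.4,0,5.6,0,1],
  [0,0,2.4,0,5.6,0,1],
  [0,0,2.4,0,5.6,0,1],
  [0,0,2.4,0,5.6,0,1],
  [0,0,2.4,0.2,5.6,0,1],
  [0,0,2,0.2,5.6,0,1],
  [0,0,0,0,0,0,1],
  [0,0,0,0,0,0,1],
])

```text
time: 6.12
tcp_pos: [565.7, 349.0, 195.5]
tool_rot: [[-0.998, -0.056, -0.001], [-0.056, 0.998, -0.001], [0.001, -0.001, -1.0]]
wrist_force: [-0.1, -1.2, -0.9]
opening: 0.174
```

Run:
```python
from h import *
import pickle
c=snap('wrist','w4.png'); pickle.dump(c,open('w4.pkl','wb'))
for l in ['tray_slot','pry_tool']:
    print(l,[(np.round(x['at']),round(x['conf'],2), dep(c,x['at'])) for x in vision.pinpoint(l,'wrist')[:2]])
s=monitor.get_state();print(s['tcp_pos'],s['time'],s['wrist_force'],s['opening'])
for n in ['side','scene']:
  c=snap(n,n+'4.png'); pickle.dump(c,open(n+'4.pkl','wb'))
```

```text
tray_slot [(array([326., 188.]), 0.98, array([526.6, 352.3, 180.9]))]
pry_tool [(array([314., 252.]), 0.59, array([563. , 348. , 181.1]))]
[566.9 347.1 195.8] 6.275 [-0.4  0.5 -1.1] 0.17399251410222139
```

View pics/w4.png

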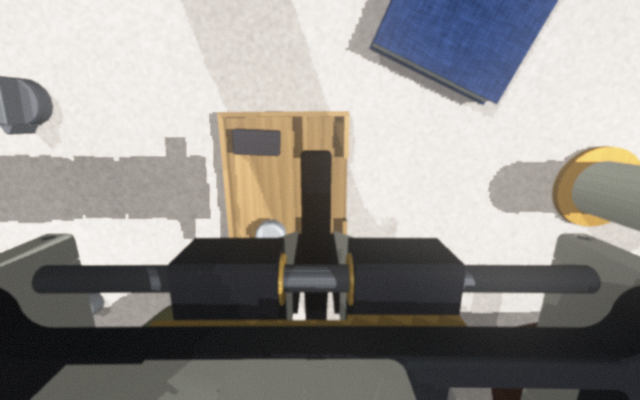

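Run:
```python
from h import *
import pickle
c=pickle.load(open('w4.pkl','rb'))
for p in [[218,114],[349,112],[348,150],[346,225],[228,235],[223,150]]: print(p,atz(c,p,16))
P=cloud(c); 
for r in (120,135,150,180,200,220): print(r,[ (u,round(P[r,u,1]),round(P[r,u,2])) for u in range(285,356,4)])
cv2.imwrite('pics/z5.png',cv2.resize(cv2.imread('pics/w4.png')[100:245,205:365],(795,720)[0:2],interpolation=2)[:600])
```

```text
[218, 114] [493.7 245.7  16. ]
[349, 112] [484.2 378.3  16. ]
[348, 150] [522.2 380.5  16. ]
[346, 225] [605.6 385.4  16. ]
[228, 235] [625.1 252.7  16. ]
[223, 150] [529.6 249.7  16. ]
120 [(285, 313, 5), (289, 317, 5), (293, 321, 4), (297, 325, 4), (301, 329, 3), (305, 334, 15), (309, 338, 4), (313, 342, 5), (317, 346, 3), (321, 351, 4), (325, 355, 5), (329, 359, 4), (333, 363, 4), (337, 368, 4), (341, 372, 4), (345, 375, 16), (349, 381, 0), (353, 385, 0)]
135 [(285, 313, 4), (289, 317, 3), (293, 321, 3), (297, 326, 4), (301, 330, 5), (305, 335, 16), (309, 339, 5), (313, 343, 5), (317, 347, 4), (321, 352, 4), (325, 356, 6), (329, 360, 4), (333, 364, 4), (337, 369, 5), (341, 373, 5), (345, 376, 16), (349, 382, -1), (353, 386, 0)]
150 [(285, 313, 4), (289, 318, 4), (293, 322, 3), (297, 326, 3), (301, 331, 5), (305, 340, 175), (309, 343, 175), (313, 345, 176), (317, 347, 176), (321, 349, 176), (325, 351, 175), (329, 361, 5), (333, 366, 5), (337, 370, 5), (341, 374, 5), (345, 377, 17), (349, 383, 0), (353, 388, 1)]
180 [(285, 314, 3), (289, 319, 4), (293, 323, 4), (297, 328, 4), (301, 339, 180), (305, 341, 181), (309, 343, 181), (313, 345, 181), (317, 348, 181), (321, 350, 182), (325, 352, 181), (329, 354, 180), (333, 368, 5), (337, 372, 5), (341, 377, 4), (345, 381, 5), (349, 386, -1), (353, 391, 1)]
200 [(285, 315, 4), (289, 320, 5), (293, 324, 4), (297, 329, 5), (301, 340, 179), (305, 342, 181), (309, 344, 182), (313, 346, 181), (317, 348, 182), (321, 350, 181), (325, 352, 182), (329, 354, 180), (333, 370, 4), (337, 374, 4), (341, 379, 4), (345, 383, 3), (349, 388, 1), (353, 393, -1)]
220 [(285, 316, 5), (289, 320, 4), (293, 325, 5), (297, 330, 4), (301, 340, 179), (305, 342, 181), (309, 345, 181), (313, 347, 181), (317, 349, 181), (321, 351, 180), (325, 353, 181), (329, 355, 181), (333, 371, 5), (337, 376, 5), (341, 381, 3), (345, 384, 14), (349, 390, 2), (353, 395, 1)]
```

View pics/z5.png

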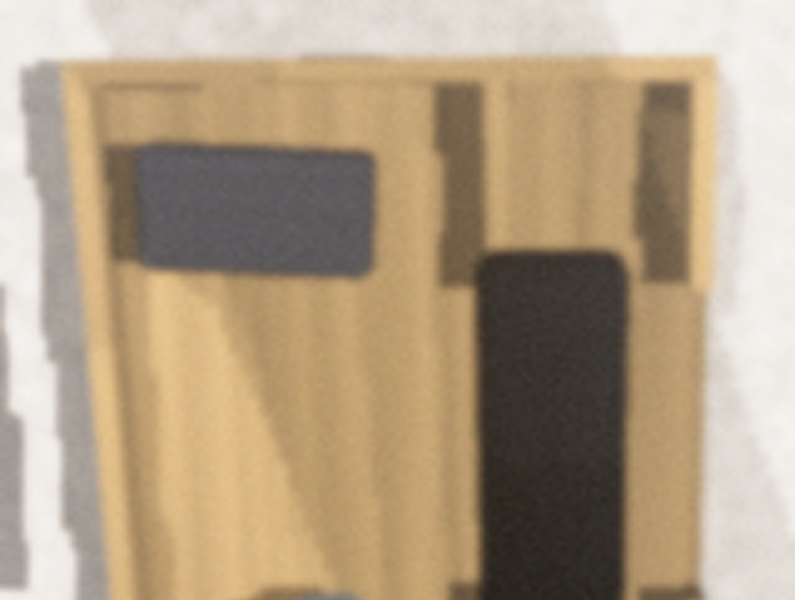

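View pics/scene4.png

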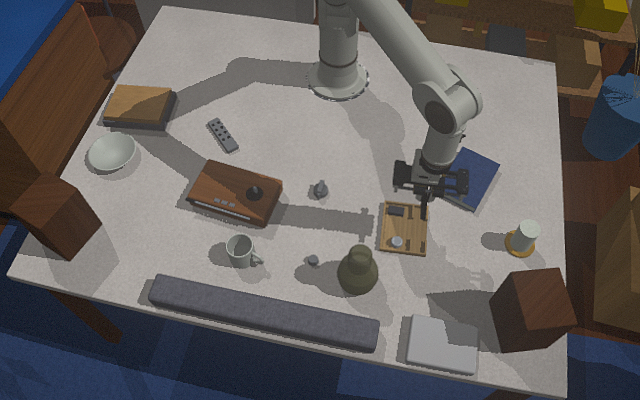

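Call:
send_rows([
  [0,0,0.2,-0.2,0.7,-3,1],
  [0,0,0,0,0.5,-4,1],
  [0,0,0,0,0,-4,1],
  [0,0,0,0,0,-2.5,1],
  [0,0,0,0,0,-1,1],
  [0,0,0,0,0,-0.5,1],
  [0,0,0,0,0,0,1],
  [0,0,0,0,0,0,1],
])

```text
time: 7.38
tcp_pos: [564.7, 361.9, 47.3]
tool_rot: [[-0.998, -0.059, 0.002], [-0.059, 0.998, 0.001], [-0.002, 0.001, -1.0]]
wrist_force: [-0.1, 0.6, -1.1]
opening: 0.169
```

Run:
```python
from h import *
import pickle
c=snap('wrist','w5.png'); pickle.dump(c,open('w5.pkl','wb'))
s=monitor.get_state();print(s['tcp_pos'],s['time'],s['wrist_force'],s['opening'])
```

```text
[564.7 361.8  47.3] 7.425 [-0.1  0.  -0.1] 0.17449190215070476
```

View pics/w5.png

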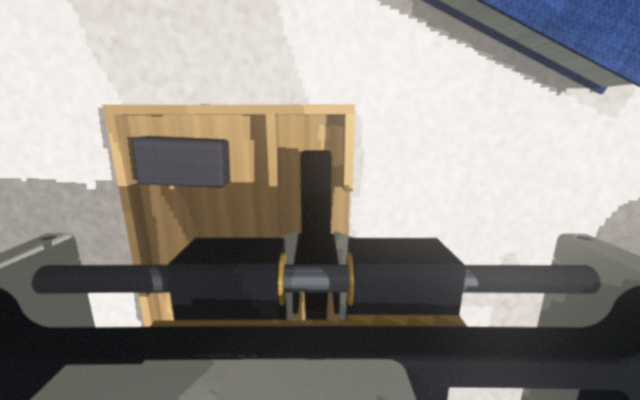

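Run:
```python
from h import *
import pickle
c=pickle.load(open('w5.pkl','rb'))
for r in (145,175):
  a=atz(c,[277.5,r],16);b=atz(c,[345.5,r],16);print(a,b,(a+b)/2)
print(dep(c,[318,170]),dep(c,[303,170]),dep(c,[330,170]),dep(c,[318,157]),atz(c,[277,186],16))
```

```text
[506.8 337.7  16. ] [504.6 375.3  16. ] [505.7 356.5  16. ]
[523.7 338.1  16. ] [521.4 376.7  16. ] [522.5 357.4  16. ]
[516.7 360.6  32.5] [517.1 353.   32.4] [516.4 366.8  31.9] [510.1 360.2  32.6] [530.1 337.9  16. ]
```

Call:
send_rows([
  [0,0,0,0,-0.2,-0.6,1],
  [0,0,0,0,0,-0.6,1],
  [0,0,0,0,0,-0.5,1],
  [0,0,0,0,0,-0.1,1],
  [0,0,0,0,0,0,1],
])

```text
time: 8.05
tcp_pos: [563.8, 359.1, 28.5]
tool_rot: [[-0.998, -0.059, -0.0], [-0.059, 0.998, -0.001], [0.0, -0.001, -1.0]]
wrist_force: [-2.5, -2.0, 6.7]
opening: 0.17
```

Call:
send_rows([
  [0,0,0,0,0,0,0.1],
  [0,0,0,0,0,0,0.1],
  [0,0,0,0,0,0,0.1],
  [0,0,0,0,0,2,0.1],
  [0,0,0,0,0,4,0.1],
  [0,0,0,0,0,5,0.1],
  [0,0,0,0,0,5,-0.3],
  [0,0,0,0,0,0,-0.3],
])

```text
time: 9.05
tcp_pos: [566.2, 362.2, 195.0]
tool_rot: [[-0.998, -0.06, 0.009], [-0.06, 0.998, 0.006], [-0.009, 0.005, -1.0]]
wrist_force: [0.1, -0.0, -0.1]
opening: 0.615
```

Run:
```python
from h import *
import pickle
c=snap('wrist','w6.png'); pickle.dump(c,open('w6.pkl','wb'))
s=monitor.get_state();print(s['tcp_pos'],s['time'],s['wrist_force'],s['opening'])
P=cloud(c)
for r in (150,190): print(r,[ (u,round(P[r,u,0]),round(P[r,u,1]),round(P[r,u,2])) for u in range(285,356,4)])
```

```text
[565.2 360.7 192. ] 9.1 [-0.5 -0.2 -0.8] 0.6341869197687642
150 [(285, 529, 328, 5), (289, 528, 333, 16), (293, 527, 337, 17), (297, 529, 341, 5), (301, 528, 345, 4), (305, 527, 350, 14), (309, 527, 354, 15), (313, 526, 358, 16), (317, 526, 362, 15), (321, 527, 367, 4), (325, 527, 371, 5), (329, 527, 376, 4), (333, 525, 379, 17), (337, 527, 384, 0), (341, 526, 389, 0), (345, 526, 393, 0), (349, 526, 398, -1), (353, 526, 402, -1)]
190 [(285, 574, 329, 3), (289, 574, 334, 5), (293, 574, 338, 4), (297, 573, 343, 5), (301, 573, 347, 5), (305, 570, 352, 15), (309, 570, 356, 14), (313, 570, 361, 15), (317, 569, 365, 16), (321, 571, 370, 7), (325, 571, 374, 4), (329, 571, 379, 6), (333, 571, 383, 4), (337, 571, 388, 1), (341, 571, 392, 2), (345, 571, 397, 1), (349, 571, 402, 1), (353, 571, 406, 0)]
```

View pics/w6.png

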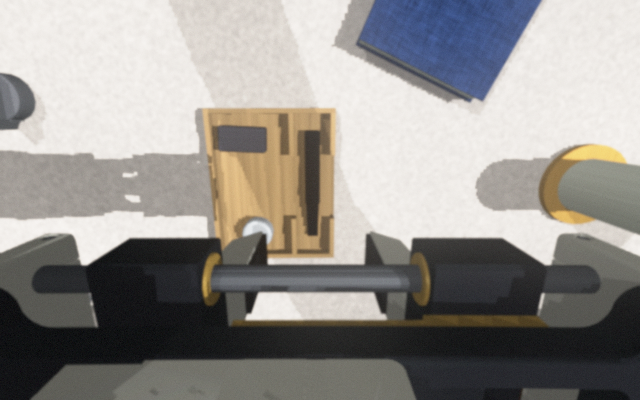

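Call:
send_rows([
  [0,0,0,-0.9,-5.2,0,-0.3],
  [0,0,0,-0.9,-5.2,0,-0.3],
  [0,0,0,-0.9,-5.2,0,-0.3],
  [0,0,0,-0.9,-5.2,0,-0.3],
  [0,0,0,-0.9,-5.2,0,-0.3],
  [0,0,0,-0.9,-5.2,0,-0.3],
  [0,0,0,0,-0.2,0,-0.3],
  [0,0,0,0,0,0,-0.3],
])

```text
time: 10.1
tcp_pos: [509.6, 45.4, 187.7]
tool_rot: [[-0.998, -0.059, -0.001], [-0.059, 0.998, 0.0], [0.001, 0.001, -1.0]]
wrist_force: [0.9, 0.7, -0.4]
opening: 0.649
```

Run:
```python
from h import *
import pickle
c=snap('wrist','w7.png'); pickle.dump(c,open('w7.pkl','wb'))
for l in ['knob','shaft_tip']:
    print(l,[(np.round(x['at']),round(x['conf'],2), dep(c,x['at'])) for x in vision.pinpoint(l,'wrist')[:2]])
s=monitor.get_state();print(s['tcp_pos'],s['time'],s['wrist_force'],s['opening'])
n='scene'
c=snap(n,n+'7.png'); pickle.dump(c,open(n+'7.pkl','wb'))
```

```text
knob [(array([318., 173.]), 0.68, array([486.9,  46.7,  36.4]))]
shaft_tip []
[510.   47.3 188. ] 10.25 [0.3 0.9 0.2] 0.6537472702543172
```

View pics/w7.png

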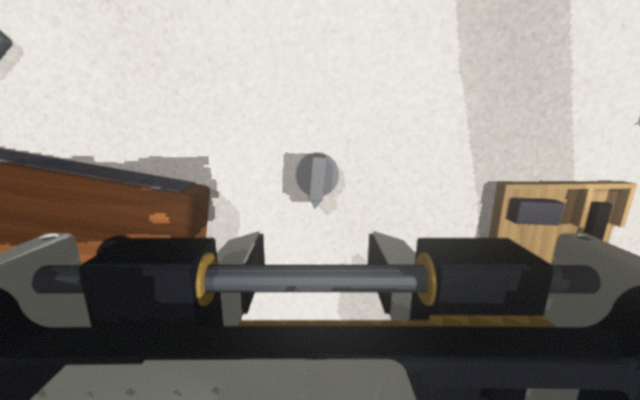

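Run:
```python
from h import *
cv2.imwrite('pics/z7.png',cv2.resize(cv2.imread('pics/w7.png')[140:220,270:360],(720,600) if 0 else (675,600),interpolation=2))
cv2.imwrite('pics/z7b.png',cv2.resize(cv2.imread('pics/wrist0.png')[110:170,150:240],(800,533),interpolation=2))
```

```text
(no output)
```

View pics/z7.png

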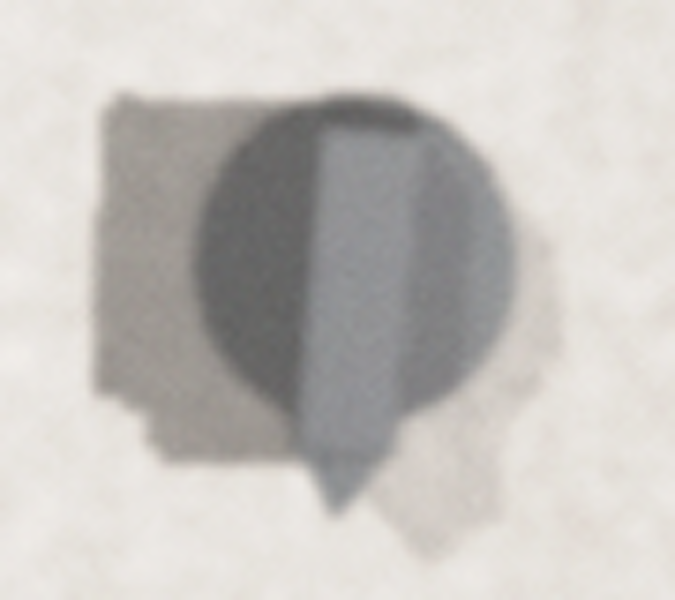

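View pics/z7b.png

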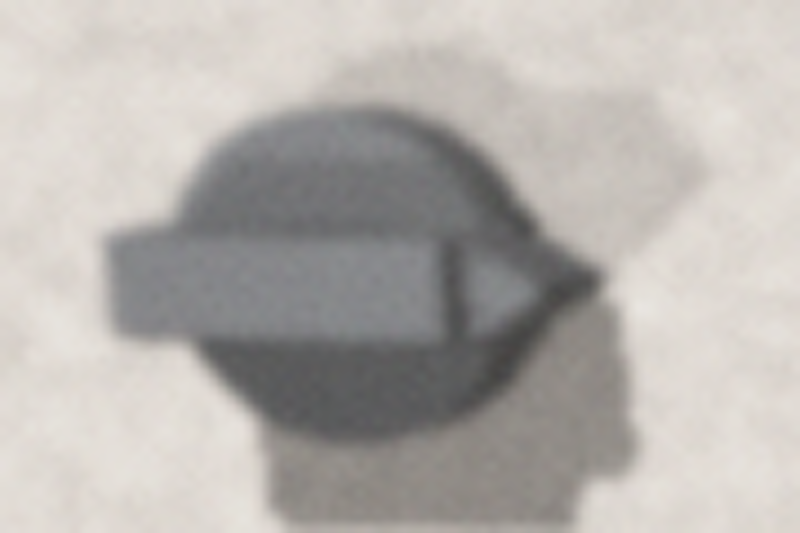

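Run:
```python
from h import *
import pickle
c=pickle.load(open('w7.pkl','rb'))
f=lambda X,Y:[270+X/7.5,140+Y/7.5]
a=lambda p,q:np.degrees(np.arctan2(*(q-p)[1::-1]))
for p,q in [((322,128),(302,440)),((417,135),(394,440)),((369,130),(347,445)),((369,130),(338,515))]:
    A=atz(c,f(*p),36);B=atz(c,f(*q),36 if q[1]<500 else 28);print(A,B,(A+B)/2,a(A,B))
P=cloud(c); X=P[140:220,270:360].reshape(-1,3); 
T=X[(X[:,2]>31)&(X[:,2]<42)]; print(len(T),T.mean(0),np.percentile(T[:,2],[5,50,95]),cv2.minAreaRect(T[:,:2].astype(np.float32)))
S=X[(X[:,2]>12)&(X[:,2]<22)]; print(S.mean(0),cv2.minEnclosingCircle(S[:,:2].astype(np.float32)))
# skirt circle fit: image ellipse center of base outline
E=[(195,260),(515,260),(370,95),(210,330),(480,360),(490,170)]
Q=np.array([atz(c,f(*p),15)[:2] for p in E]); print(cv2.minEnclosingCircle(Q.astype(np.float32)))
```

```text
[472.1  40.9  36. ] [513.7  40.6  36. ] [492.9  40.7  36. ] -0.4980223701277195
[472.3  53.2  36. ] [513.   52.8  36. ] [492.6  53.   36. ] -0.48587747203743936
[472.  47.  36.] [514.   46.6  36. ] [493.   46.8  36. ] -0.5011577491648526
[472.  47.  36.] [526.3  46.1  28. ] [499.1  46.5  32. ] -0.9297043992474261
626 [492.6  45.9  36.1] [34.8 36.1 37.4] ((496.7507629394531, 45.82913589477539), (14.009688377380371, 51.189022064208984), 88.32412719726562)
[492.1  45.7  17.1] ((493.5541076660156, 45.719905853271484), 23.13661003112793)
((492.6732482910156, 46.559288024902344), 22.876617431640625)
```

Call:
send_rows([
  [0,0,-2.1,-0.9,-0.1,-3,-0.3],
  [0,0,-2.1,-0.8,0,-4,-0.3],
  [0,0,0,0,0,-3.5,-0.3],
  [0,0,0,0,0,-2,-0.3],
  [0,0,0,0,0,-0.5,-0.3],
  [0,0,0,0,0,0,-0.3],
  [0,0,0,0,0,0,-0.3],
])

```text
time: 11.18
tcp_pos: [494.0, 44.6, 59.1]
tool_rot: [[-1.0, 0.014, 0.002], [0.014, 1.0, 0.0], [-0.002, 0.0, -1.0]]
wrist_force: [0.1, 0.4, 1.3]
opening: 0.651
```

Run:
```python
from h import *
import pickle
c=snap('wrist','w8.png'); pickle.dump(c,open('w8.pkl','wb'))
s=monitor.get_state();print(s['tcp_pos'],s['time'],s['wrist_force'],s['opening'],s['tool_rot'])
cv2.imwrite('pics/z8.png',cv2.resize(c['img'][100:300,220:420,::-1],(600,600),interpolation=2))
```

```text
[494.   44.4  59.1] 11.225 [-0.2  0.3  0.2] 0.6515974634893835 [[-1.  0.  0.]
 [ 0.  1. -0.]
 [-0. -0. -1.]]
```

View pics/z8.png

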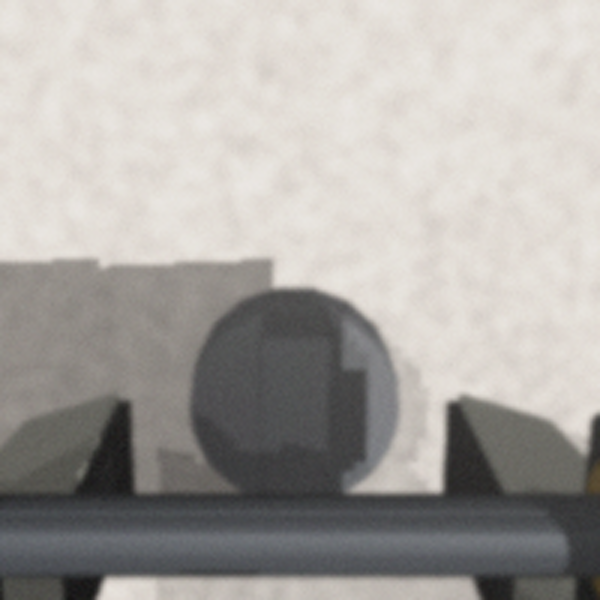

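Call:
send_rows([
  [0,0,0,0,0.1,-0.8,-0.3],
  [0,0,0,0,0,-0.6,-0.3],
  [0,0,0,0,0,-0.3,-0.3],
  [0,0,0,0,0,0,-0.3],
  [0,0,0,0,0,0,-0.3],
])

```text
time: 11.85
tcp_pos: [493.1, 45.5, 41.1]
tool_rot: [[-1.0, 0.014, -0.0], [0.014, 1.0, 0.0], [0.0, 0.0, -1.0]]
wrist_force: [0.3, 0.7, -0.0]
opening: 0.647
```

Call:
send_rows([
  [0,0,0,0,0,0,1],
  [0,0,0,0,0,0,1],
  [0,0,0,0,0,0,1],
  [0,0,0,0,0,0,1],
  [0,0,0,0,0,1,1],
  [0,0,0,0,0,4,1],
  [0,0,0,0,0,5.5,1],
  [0,0,0,0,0,5,1],
  [0,0,0,0,0,0,1],
], squeeze=40)

```text
time: 12.98
tcp_pos: [495.7, 46.0, 200.4]
tool_rot: [[-1.0, 0.014, 0.008], [0.014, 1.0, -0.001], [-0.008, -0.001, -1.0]]
wrist_force: [0.6, 0.4, -0.0]
opening: 0.145
```

Call:
send_rows([
  [0,0,-4.4,2.9,-4.2,0,1],
  [0,0,-4.4,2.9,-4.2,0,1],
  [0,0,-4.4,2.9,-4.2,0,1],
  [0,0,-4.4,2.9,-4.2,0,1],
  [0,0,-4.4,2.9,-4.2,0,1],
  [0,0,0,0,0,0,1],
  [0,0,0,0,0,0,1],
])

```text
time: 13.85
tcp_pos: [637.1, -163.7, 194.9]
tool_rot: [[-0.922, 0.387, -0.002], [0.387, 0.922, 0.001], [0.003, 0.001, -1.0]]
wrist_force: [-0.0, 0.8, -0.0]
opening: 0.147
```

Run:
```python
from h import *
import pickle
c=snap('wrist','w9.png'); pickle.dump(c,open('w9.pkl','wb'))
print([(np.round(x['at'],1),round(x['conf'],2), dep(c,x['at'])) for x in vision.pinpoint('shaft_tip','wrist')[:2]])
s=monitor.get_state();print(s['tcp_pos'],s['time'],s['wrist_force'],s['opening'],s['tool_rot'])
```

```text
[(array([320.9, 124.2]), 0.62, array([ 574.9, -133.2,   78.3]))]
[ 637.3 -162.7  195.7] 13.95 [-1.6  0.3 -0.2] 0.1459949991365459 [[-0.9  0.4 -0. ]
 [ 0.4  0.9  0. ]
 [ 0.   0.  -1. ]]
```

View pics/w9.png

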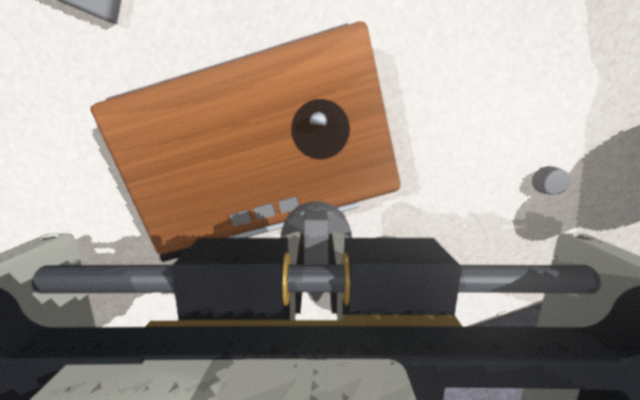

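Call:
send_rows([
  [0,0,0,0,0,-2.5,1],
  [0,0,0,0,0,-2.5,1],
  [0,0,0,0,0,0,1],
  [0,0,0,0,0,0,1],
])

```text
time: 14.45
tcp_pos: [638.4, -163.7, 147.1]
tool_rot: [[-0.922, 0.386, 0.001], [0.386, 0.922, 0.0], [-0.001, 0.0, -1.0]]
wrist_force: [-0.1, -0.1, 0.0]
opening: 0.149
```

Run:
```python
from h import *
import pickle
c=snap('wrist','w10.png'); pickle.dump(c,open('w10.pkl','wb'))
print([(np.round(x['at'],1),round(x['conf'],2), dep(c,x['at'])) for x in vision.pinpoint('shaft_tip','wrist')[:2]])
s=monitor.get_state();print(s['tcp_pos'],s['time'],s['wrist_force'],s['opening'],s['tool_rot'][:,0])
w=cv2.imread('pics/w9.png')
cv2.imwrite('pics/z10.png',np.hstack([cv2.resize(w[90:165,285:360],(400,400),interpolation=2),cv2.resize(c['img'][70:170,270:370,::-1],(400,400),interpolation=2)]))
```

```text
[(array([316.3, 122.7]), 0.8, array([ 573.6, -136.3,   61.8]))]
[ 638.9 -164.3  147.6] 14.55 [-0.8 -0.1 -0.2] 0.14559483220029992 [-0.9  0.4 -0. ]
```

View pics/z10.png

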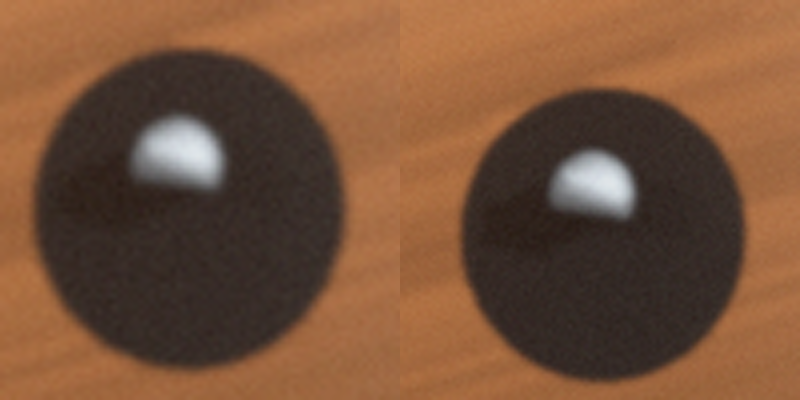

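```bash
cat > fit.py <<'E'
from h import *
import pickle
from scipy.optimize import least_squares
def fit(f,x0,y0,x1,y1,Z=80.5,sc=8):
    c=pickle.load(open(f,'rb')); g=cv2.cvtColor(c['img'],cv2.COLOR_RGB2GRAY)[y0:y1,x0:x1]
    G=cv2.resize(g,None,fx=sc,fy=sc,interpolation=cv2.INTER_CUBIC)
    th,B=cv2.threshold(G,95,255,cv2.THRESH_BINARY)
    ct=max(cv2.findContours(B,cv2.RETR_EXTERNAL,cv2.CHAIN_APPROX_NONE)[0],key=cv2.contourArea)[:,0,:].astype(float)
    uv=(ct+.5)/sc-.5+[x0,y0]
    W=np.array([atz(c,p,Z)[:2] for p in uv])
    def res(p):
        x,y,t,r,d=p; n=np.array([np.cos(t),np.sin(t)]); q=W-[x,y]
        return np.maximum(np.hypot(*q.T)-r, q@n-d)
    m=W.mean(0); best=None
    for t in np.radians(np.arange(0,360,30)):
        s=least_squares(res,[m[0],m[1],t,7,3],loss='soft_l1',f_scale=.3)
        if best is None or s.cost<best.cost: best=s
    print(f,best.x[:2],'deg',np.degrees(best.x[2])%360-360,'r,d',best.x[3:],'rms',np.sqrt(np.mean(res(best.x)**2)))
    nad=cv2.projectPoints(np.array([[0,0,0.]]),np.zeros(3),np.zeros(3),np.array(c['intrinsics']),np.array(c['dist']))[0]
    return best.x,c
if __name__=='__main__':
    for Z in (78.5,80.5): fit('w9.pkl',300,100,340,135,Z); fit('w10.pkl',300,95,340,135,Z)
    c=pickle.load(open('w10.pkl','rb')); print(c['T'][:3,3], dep(c,[318,118]))
    c=pickle.load(open('w9.pkl','rb')); print(c['T'][:3,3], dep(c,[318,120]))
E
python3 fit.py
```

```text
w9.pkl [ 571. -134.] deg -34.7047077250578 r,d [6.7 2.5] rms 0.11095255115894485
w10.pkl [ 570.9 -134.1] deg -34.83737012932329 r,d [6.7 2.4] rms 0.08524506375138557
w9.pkl [ 571. -134.] deg -34.70491457888289 r,d [6.7 2.5] rms 0.11006800159946128
w10.pkl [ 570.9 -134.1] deg -34.83809828171644 r,d [6.6 2.4] rms 0.0844090748464092
[ 570.4 -135.6  283.3] [ 571.  -134.1   80.5]
[ 569.6 -135.7  331.3] [ 570.9 -134.1   80.4]
```

```bash
sed -i 's/sc=8):/sc=8,TH=95):/; s/threshold(G,95/threshold(G,TH/' fit.py
python3 - <<'E'
from fit import *
for TH in (65,75,85,110,130,150):
    print(TH); fit('w9.pkl',300,100,340,135,TH=TH); fit('w10.pkl',300,95,340,135,TH=TH)
c=pickle.load(open('w10.pkl','rb'));g=cv2.cvtColor(c['img'],cv2.COLOR_RGB2GRAY)
print(g[104:130,303:334])
E
```

```text
65
w9.pkl [ 571.  -134.1] deg -32.06217164010155 r,d [7.4 3.3] rms 0.09275624969385804
w10.pkl [ 571.  -134.2] deg -32.318038601777516 r,d [7.2 3.1] rms 0.0884942898486849
75
w9.pkl [ 571.  -134.1] deg -32.67583399712089 r,d [7.1 3. ] rms 0.10526170482695883
w10.pkl [ 571.  -134.2] deg -32.90827882806201 r,d [7.  2.8] rms 0.08119257036798015
85
w9.pkl [ 571.  -134.1] deg -33.588604650678576 r,d [6.9 2.8] rms 0.11503815071687644
w10.pkl [ 571.  -134.1] deg -33.85050840556278 r,d [6.8 2.6] rms 0.079071770340345
110
w9.pkl [ 570.9 -134. ] deg -37.70134551036557 r,d [6.4 2. ] rms 0.11687666404090478
w10.pkl [ 570.9 -134. ] deg -37.98544696726378 r,d [6.4 2. ] rms 0.10722979878821724
130
w9.pkl [ 570.9 -133.9] deg -40.447992053221014 r,d [6.  1.5] rms 0.15288492752056143
w10.pkl [ 570.8 -133.8] deg -40.46349165267509 r,d [5.9 1.6] rms 0.152150923580827
150
w9.pkl [ 571.  -133.7] deg -42.11160782861106 r,d [5.6 1.1] rms 0.1553695729219974
w10.pkl [ 570.9 -133.7] deg -41.8097513955903 r,d [5.6 1. ] rms 0.175056269620699
[[ 45  47  47  45  50  47  49  45  46  44  48  41  49  44  48  45  46  
[... 2583 characters left out ...]
   56  61  64  76  80  79  62  52  45  38  37  35  42]
 [ 37  38  37  36  38  34  34  37  36  31  34  30  37  34  37  43  40  40
   43  42  48  53  54  51  44  45  41  41  36  39  44]
 [ 37  37  33  39  37  34  36  36  33  32  34  34  38  36  35  35  36  39
   38  39  42  40  41  42  42  41  44  40  42  40  42]
 [ 36  37  41  36  34  36  38  35  32  33  36  32  40  37  39  41  41  37
   42  36  41  40  42  41  35  40  38  43  46  35  42]
 [ 34  36  33  34  33  34  36  34  37  39  36  35  37  43  40  37  40  42
   41  38  45  41  45  41  40  41  41  43  40  42  44]
 [ 31  34  32  34  36  34  33  37  35  35  38  42  40  40  42  41  45  44
   43  41  45  43  41  42  40  39  43  39  46  45  45]]
```

```bash
cat > fit2.py <<'E'
from h import *
import pickle
from scipy.optimize import least_squares
from scipy.ndimage import gaussian_filter
def run(f,x0,y0,x1,y1,Z=80.5):
    c=pickle.load(open(f,'rb')); g=cv2.cvtColor(c['img'],cv2.COLOR_RGB2GRAY)[y0:y1,x0:x1].astype(float)
    ss=4; us,vs=np.meshgrid(x0-.5+(np.arange((x1-x0)*ss)+.5)/ss,y0-.5+(np.arange((y1-y0)*ss)+.5)/ss)
    p=cv2.undistortPoints(np.stack([us,vs],-1).reshape(-1,1,2),np.array(c['intrinsics']),np.array(c['dist'])).reshape(-1,2)
    T=c['T']; d=np.c_[p,np.ones(len(p))]@T[:3,:3].T; W=(T[:3,3]+((Z-T[2,3])/d[:,2])[:,None]*d)[:,:2]
    P=cloud(c)[y0:y1,x0:x1]; D=((P[...,2]>70)&(P[...,2]<95)).astype(float)
    def mask(x,y,t,r,dd,sig):
        q=W-[x,y]; n=np.array([np.cos(t),np.sin(t)])
        s=np.maximum(np.hypot(*q.T)-r,q@n-dd); k=1/(1+np.exp(np.clip(s/0.06,-50,50)))
        m=gaussian_filter(k.reshape(us.shape),max(sig,.05)*ss)
        return m.reshape(y1-y0,ss,x1-x0,ss).mean((1,3))
    uu,vv=np.meshgrid(np.linspace(-1,1,x1-x0),np.linspace(-1,1,y1-y0))
    B=[np.ones_like(uu),uu,vv]; F=B+[uu*uu,uu*vv,vv*vv,uu**3,uu*uu*vv,uu*vv*vv,vv**3]
    def r1(p):
        m=mask(*p[:3],7,3,p[3]); A=np.stack([b.ravel() for b in B]+[(m*b).ravel() for b in F],1)
        co=np.linalg.lstsq(A,g.ravel(),rcond=None)[0]; return A@co-g.ravel()
    def r2(p): return (mask(*p[:3],7,3,p[3])-D).ravel()
    for nm,r in (('img',r1),('depth',r2)):
        best=None
        for t in (-40,-30,-20):
            s=least_squares(r,[571,-134,np.radians(t),.7],diff_step=1e-4 if 0 else None,x_scale=[.3,.3,.05,.2])
            if best is None or s.cost<best.cost: best=s
        print(f,nm,best.x[:2],np.degrees(best.x[2]),best.x[3],'rms',np.sqrt(2*best.cost/g.size))
        for t in (-20,-24,-28,-32,-36):
            s=least_squares(lambda q:r([q[0],q[1],np.radians(t),q[2]]),[571,-134,.7],x_scale=[.3,.3,.2]); print('  ',t,round(np.sqrt(2*s.cost/g.size),3),end='')
        print()
    return D
if __name__=='__main__':
    D=run('w9.pkl',303,106,336,135)
    D=run('w10.pkl',300,98,340,134)
    for r in D: print(''.join('#' if x else '.' for x in r))
E
python3 fit2.py
```

```text
w9.pkl img [ 570.7 -134.9] -27.915929573195367 1.3877005046833215 rms 3.8903179523737874
   -20 4.129   -24 4.03   -28 3.998   -32 3.915   -36 3.975
w9.pkl depth [ 571.1 -134.7] -31.769622355142673 -0.18447727485158055 rms 0.07500156149294236
   -20 0.119   -24 0.104   -28 0.083   -32 0.075   -36 0.086
w10.pkl img [ 570.7 -134.7] -28.559307580913828 1.3881817802212062 rms 4.4130878017208826
   -20 4.591   -24 4.462   -28 4.414   -32 4.438   -36 4.515
w10.pkl depth [ 571.1 -134.7] -32.44963030424402 -0.013889452472766295 rms 0.08344772489570396
   -20 0.129   -24 0.114   -28 0.095   -32 0.084   -36 0.09
........................................
........................................
........................................
........................................
........................................
........................................
........................................
........................................
........................................
........................................
...............######...................
............###########................
[... 285 characters left out ...]
...
.......#####################............
.......#####################............
.......#####################............
.......#####################............
........####################............
...........#################............
.................##########.............
.......................####.............
........................................
........................................
........................................
........................................
........................................
........................................
........................................
........................................
........................................
```

Run:
```python
from h import *
import pickle
w=cv2.imread('pics/w10.png'); cv2.imwrite('pics/z11.png',cv2.resize(w[175:325,255:375],(640,800),interpolation=2)[:600])
```

```text
(no output)
```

View pics/z11.png

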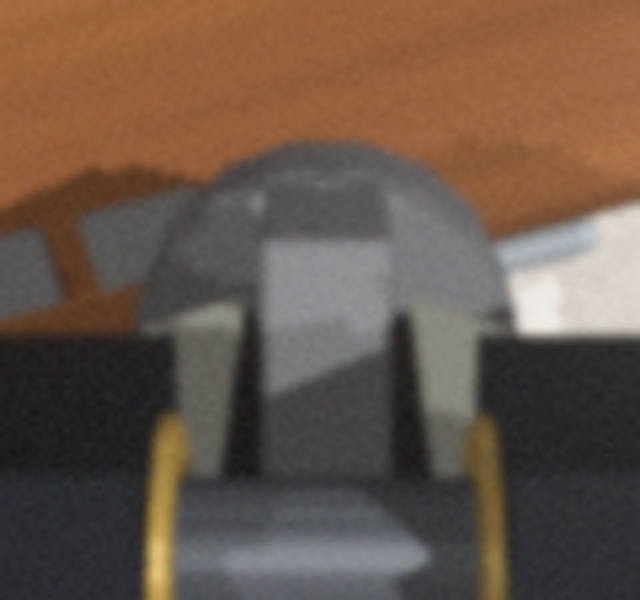

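Run:
```python
from h import *
import pickle
c=pickle.load(open('w10.pkl','rb')); s=monitor.get_state(); R=s['tool_rot']; t=s['tcp_pos']; print(t,R[:,0])
for px in [(304.1,219.7),(327.8,219.7),(315.9,219.7)]:
  for h in (5.3,):
    p=atz(c,px,t[2]-h); print((R.T@(p-t)))
for px in [(255+325/5.333,175+142/5.333)]:
    p=atz(c,px,t[2]-41.3+15); print('skirt back',R.T@(p-t))
for px in [(316,222),(316,230)]: 
    p=dep(c,px); print(p and 0 if p is None else R.T@(p-t))
print('shaft tip in tool',R.T@(np.array([571.1,-134.7,80.5])-t))
```

```text
[ 638.9 -164.3  147.6] [-0.9  0.4 -0. ]
[25.4 -5.8  5.2]
[25.4  6.1  5.2]
[25.4  0.1  5.2]
skirt back [28.9  0.2 26.2]
[20.5  0.2 15.5]
[16.1  0.2 15.2]
shaft tip in tool [74.1  1.  67. ]
```

Run:
```python
from h import *
import pickle
c=pickle.load(open('w10.pkl','rb')); s=monitor.get_state(); R=s['tool_rot']; t=s['tcp_pos']
P=(cloud(c)-t)@R
for v in range(200,266,3): print(v,[np.round(P[v,u],0).astype(int).tolist() for u in (296,310,316,322,338)])
for n in ('side','scene'):
  c=snap(n,n+'11.png'); pickle.dump(c,open(n+'11.pkl','wb'))
  uv=cv2.projectPoints(np.array([(np.linalg.inv(c['T'])@np.r_[t-[0,0,20],1])[:3]]),np.zeros(3),np.zeros(3),np.array(c['intrinsics']),np.array(c['dist']))[0].ravel()
  print(n,uv); u,v=uv.astype(int)
  cv2.imwrite('pics/z12%s.png'%n,cv2.resize(c['img'][v-50:v+50,u-60:u+60,::-1],(720,600),interpolation=2))
```

```text
200 [[13, -15, 88], [13, -4, 88], [13, 0, 87], [14, 5, 86], [13, 17, 87]]
203 [[11, -15, 87], [22, -4, 47], [22, 0, 46], [23, 4, 45], [11, 17, 88]]
206 [[9, -15, 87], [22, -3, 40], [23, 0, 39], [22, 4, 40], [8, 18, 88]]
209 [[20, -12, 42], [22, -3, 35], [22, 0, 35], [22, 4, 34], [17, 15, 51]]
212 [[20, -12, 37], [22, -3, 28], [22, 0, 28], [22, 4, 29], [18, 14, 42]]
215 [[19, -12, 34], [22, -3, 22], [22, 0, 24], [22, 4, 23], [18, 14, 35]]
218 [[16, -12, 36], [22, -3, 17], [22, 0, 19], [22, 3, 18], [16, 13, 34]]
221 [[14, -12, 36], [21, -3, 15], [21, 0, 16], [21, 3, 16], [15, 13, 34]]
224 [[12, -12, 35], [19, -3, 15], [19, 0, 16], [19, 3, 15], [13, 14, 34]]
227 [[11, -12, 34], [17, -3, 17], [18, 0, 16], [18, 3, 15], [11, 14, 33]]
230 [[8, -12, 36], [16, -3, 16], [16, 0, 15], [16, 3, 16], [9, 14, 35]]
233 [[13, -11, 19], [15, -3, 14], [14, 0, 15], [14, 3, 16], [13, 12, 19]]
236 [[13, -11, 14], [13, -3, 15], [13, 0, 15], [13, 3, 15], [13, 12, 15]]
239 [[13, -10, 10], [11, -3, 16], [11, 0, 15], [11, 3, 14], [13, 12, 10]]
242 [[13, -10, 6], [9, -3, 16], [9, 0, 16], [9, 4, 16], [13, 12, 7]]
245 [[13, -10, 2], [7, -3, 17], [8, 0, 15], [7, 3, 15], [13, 11, 2]]
248 [[13, -10, -2], [5, -3, 16], [5, 0, 16], [5, 4, 16], [13, 11, -1]]
251 [[13, -9, -6], [4, -3, 16], [3, 0, 16], [3, 4, 16], [13, 11, -5]]
254 [[12, -9, -7], [2, -3, 15], [2, 0, 16], [2, 4, 16], [13, 11, -7]]
257 [[13, -9, -10], [1, -3, 14], [-1, 0, 17], [0, 4, 15], [13, 10, -11]]
260 [[11, -9, -11], [-2, -3, 16], [-1, 0, 14], [-2, 4, 16], [13, 10, -15]]
263 [[12, -9, -14], [-3, -3, 14], [-4, 0, 16], [-4, 4, 16], [13, 10, -17]]
side [399.1 234.1]
scene [235.9 196.7]
```

View pics/z12side.png

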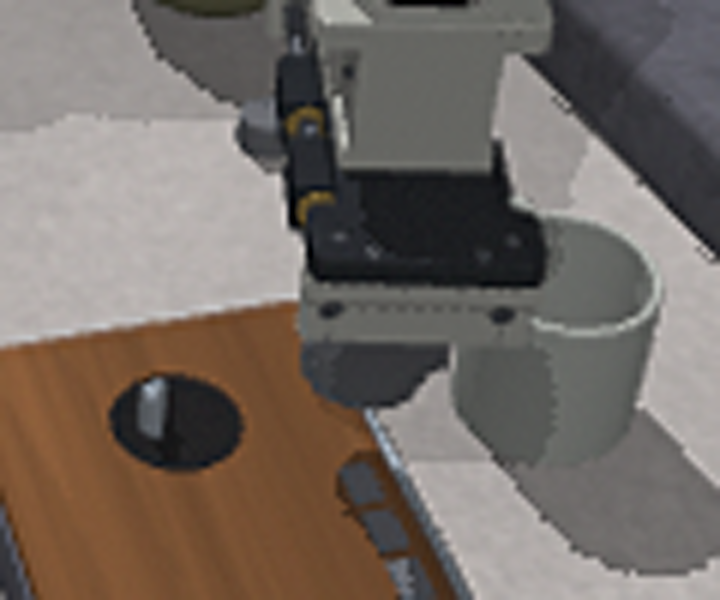

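View pics/z12scene.png

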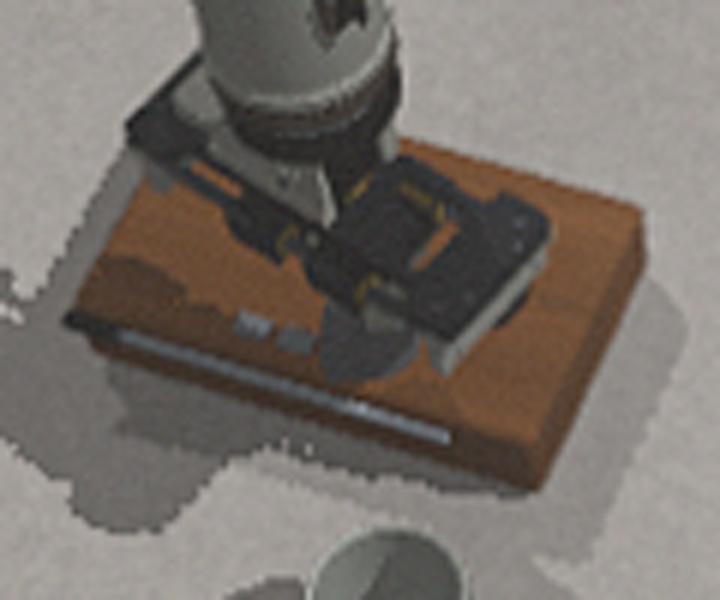

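Run:
```python
from h import *
import pickle
for f,t in (('w9.pkl',[637.3,-162.7,195.7]),('w10.pkl',[638.9,-164.3,147.6])):
  c=pickle.load(open(f,'rb')); P=cloud(c)
  print(f,[round(float(np.median(t[2]-P[r:r+3,311:321,2])),1) for r in (224,230,236,242)],[round(float(np.median(t[2]-P[r:r+3,293:298,2])),1) for r in (215,221,226)], 'cam',c['T'][2,3]-t[2])
```

```text
w9.pkl [15.8, 15.7, 15.5, 16.1] [34.4, 34.7, 34.8] cam 135.59970033144543
w10.pkl [15.4, 15.1, 15.5, 15.4] [34.3, 34.5, 34.4] cam 135.66374028751707
```

Call:
send_rows([
  [0,0,-1.5,-0.6,0.3,0,1],
  [0,0,-1.5,-1.2,0.5,0,1],
  [0,0,-1.5,-1.3,0.6,0,1],
  [0,0,-1.5,-1.3,0.6,0,1],
  [0,0,-1.5,-1.2,0.5,0,1],
  [0,0,-1.3,-0.8,0.3,0,1],
  [0,0,0,-0.3,0.1,0,1],
  [0,0,0,0,0,0,1],
  [0,0,0,0,0,0,1],
], squeeze=55)

```text
time: 15.78
tcp_pos: [571.4, -135.8, 146.1]
tool_rot: [[-0.852, 0.524, 0.0], [0.524, 0.852, 0.0], [-0.0, 0.0, -1.0]]
wrist_force: [0.4, 0.0, -0.4]
opening: 0.14
```

Run:
```python
from h import *
import pickle
c=snap('wrist','w13.png'); pickle.dump(c,open('w13.pkl','wb'))
s=monitor.get_state(); R=s['tool_rot']; t=s['tcp_pos']; print(t,s['time'],s['opening'],np.degrees(np.arctan2(-R[1,0],-R[0,0])))
P=(cloud(c)-t)@R
print([round(float(np.median(P[r:r+3,311:321,2])),1) for r in (224,230,236,242)])
print(P[212:217,316].round(1))
for n in ('side','scene'):
  c=snap(n,n+'13.png'); pickle.dump(c,open(n+'13.pkl','wb'))
  uv=cv2.projectPoints(np.array([(np.linalg.inv(c['T'])@np.r_[t-[0,0,50],1])[:3]]),np.zeros(3),np.zeros(3),np.array(c['intrinsics']),np.array(c['dist']))[0].ravel()
  print(n,uv); u,v=uv.astype(int)
  cv2.imwrite('pics/z13%s.png'%n,cv2.resize(c['img'][v-40:v+40,u-40:u+40,::-1],(560,560),interpolation=2))
```

```text
[ 571.4 -135.8  146. ] 15.825 0.14239029432188693 -31.611090672048082
[14.8, 14.9, 14.7, 14.7]
[[21.1 -0.3 28.6]
 [21.2 -0.3 26.5]
 [21.1 -0.3 24.7]
 [21.3 -0.3 22.4]
 [21.1 -0.3 21.3]]
side [365.1 243.3]
scene [253.7 185.1]
```

View pics/z13side.png

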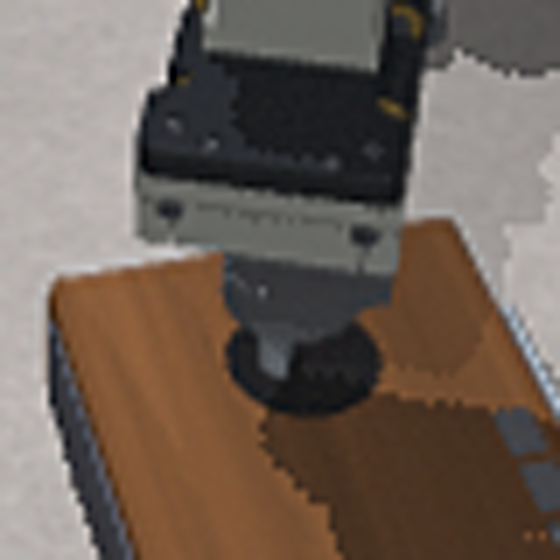

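View pics/z13scene.png

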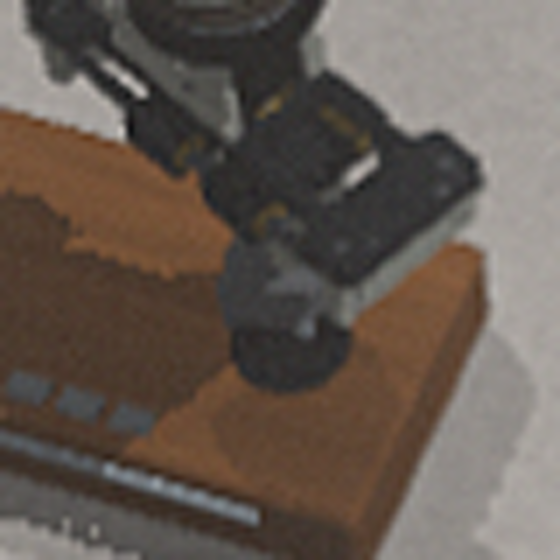

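Run:
```python
from h import *
import pickle
R=np.array([[-.852,.524,0],[.524,.852,0],[0,0,-1.]]);t=np.array([571.4,-135.8,146.])
for n in ('side','scene'):
  c=pickle.load(open(n+'13.pkl','rb')); im=c['img'][:,:,::-1].copy()
  def pr(p):
    return cv2.projectPoints(np.array([(np.linalg.inv(c['T'])@np.r_[p,1])[:3]]),np.zeros(3),np.zeros(3),np.array(c['intrinsics']),np.array(c['dist']))[0].ravel()
  o=pr(t-[0,0,50]).astype(int)-40; Z=cv2.resize(im[o[1]:o[1]+80,o[0]:o[0]+80],(640,640),interpolation=2)
  th=np.linspace(0,2*np.pi,72)
  def draw(pts,col):
    q=np.array([(pr(p)-o+.5)*8 for p in pts]).astype(int); cv2.polylines(Z,[q],False,col,1)
  draw([t+R@[23*np.cos(a),23*np.sin(a),51] for a in th],(0,255,0))
  draw([t+R@[23*np.cos(a),23*np.sin(a),34.5] for a in th],(0,255,255))
  s=np.array([571.1,-134.7,80.5])
  for dz,col in ((0,(0,0,255)),(-20,(255,0,255))):
    pts=[]
    for a in th:
      x,y=7*np.cos(a),7*np.sin(a); x=min(x,3); f=np.radians(-31.5); pts.append(s+[x*np.cos(f)-y*np.sin(f),x*np.sin(f)+y*np.cos(f),dz])
    draw(pts,col)
  cv2.imwrite('pics/ov%s.png'%n,Z[:600])
```

```text
(no output)
```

View pics/ovside.png

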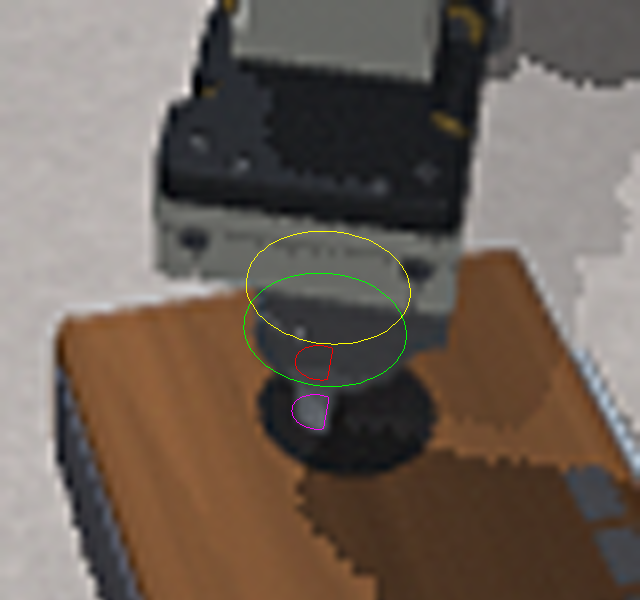

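View pics/ovscene.png

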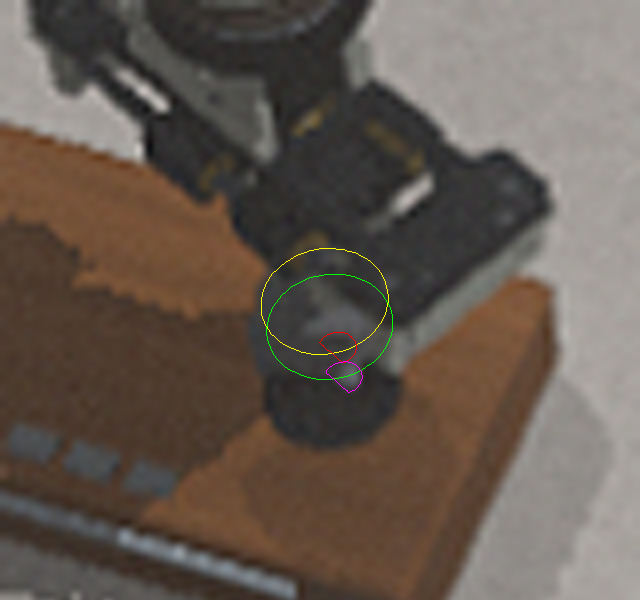

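```bash
cat > ov.py <<'E'
from h import *
import pickle
def ov(n,f,out,t,R,off=(0,0),under=51.5,win=40,sh=0):
  c=pickle.load(open(f,'rb')); im=c['img'][:,:,::-1].copy()
  t=np.array(t,float); R=np.array(R,float)
  def pr(p):
    return cv2.projectPoints(np.array([(np.linalg.inv(c['T'])@np.r_[p,1])[:3]]),np.zeros(3),np.zeros(3),np.array(c['intrinsics']),np.array(c['dist']))[0].ravel()
  k=640//(2*win)
  o=pr(t-[0,0,45]).astype(int)-win; Z=cv2.resize(im[o[1]:o[1]+2*win,o[0]:o[0]+2*win],(640,640),interpolation=2)
  raw=Z.copy()
  th=np.linspace(0,2*np.pi,72)
  def draw(pts,col):
    q=np.array([(pr(p)-o+.5)*k for p in pts]).astype(int); cv2.polylines(Z,[q],False,col,1)
  kn=lambda x,y,z: t+R@np.array([off[0]-x,off[1]-y,under-z])
  for z,col in ((0,(0,255,0)),(17,(0,255,255))): draw([kn(23*np.cos(a),23*np.sin(a),z) for a in th],col)
  draw([kn(-22,-7,36),kn(-22,7,36),kn(22,7,36),kn(22,-7,36),kn(-22,-7,36)],(255,255,0))
  draw([kn(22,7,20),kn(32,0,20),kn(22,-7,20)],(255,255,0))
  s=np.array([571.1,-134.7,80.5-sh])
  for dz,col in ((0,(0,0,255)),(-20,(255,0,255))):
    pts=[]
    for a in th:
      x,y=7*np.cos(a),7*np.sin(a); x=min(x,3); f=np.radians(-31.5); pts.append(s+[x*np.cos(f)-y*np.sin(f),x*np.sin(f)+y*np.cos(f),dz])
    draw(pts,col)
  cv2.imwrite('pics/'+out,cv2.resize(np.hstack([raw,Z]),(800,400)))
E
python3 - <<'E'
from ov import *
R=[[-.852,.524,0],[.524,.852,0],[0,0,-1.]];t=[571.4,-135.8,146.]
ov('side','side13.pkl','ov1.png',t,R,win=32); ov('scene','scene13.pkl','ov2.png',t,R,win=32)
a=cv2.imread('pics/ov1.png');b=cv2.imread('pics/ov2.png'); cv2.imwrite('pics/ov3.png',cv2.resize(np.vstack([a,b]),(600,600)))
E
```

```text
(no output)
```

View pics/ov1.png

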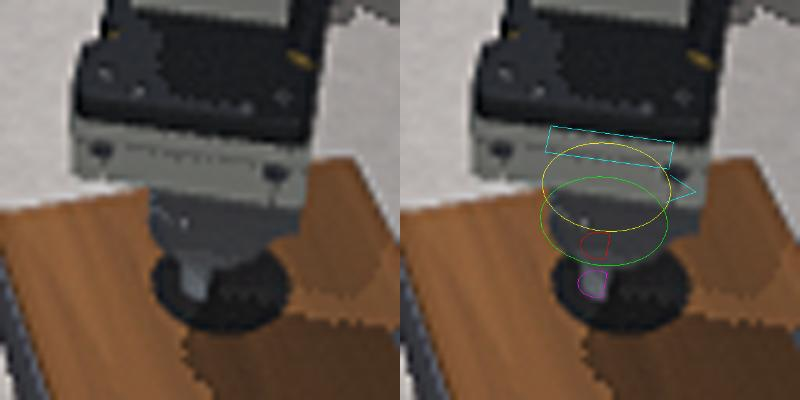

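View pics/ov2.png

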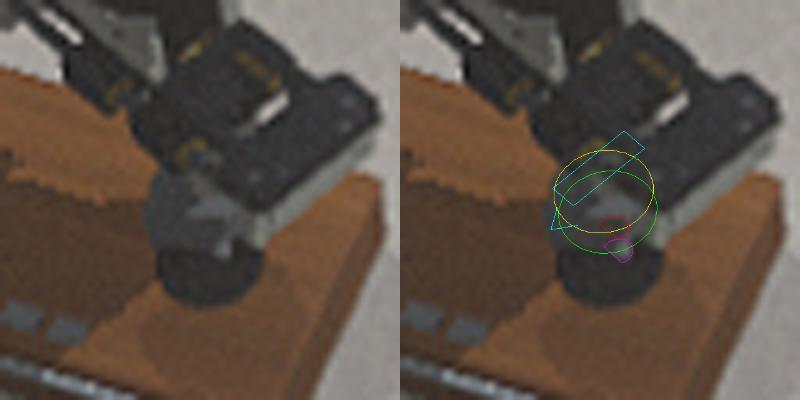

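Run:
```python
from ov import *
R=[[-1,0.014,0],[.014,1,0],[0,0,-1.]];t=[493,46,41.5]
# initial knob model check
import shutil
ov('side','side1.pkl','ov1.png',t,R,under=41.5,win=20); ov('scene','scene1.pkl','ov2.png',t,R,under=41.5,win=20)
```

```text
(no output)
```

View pics/ov1.png

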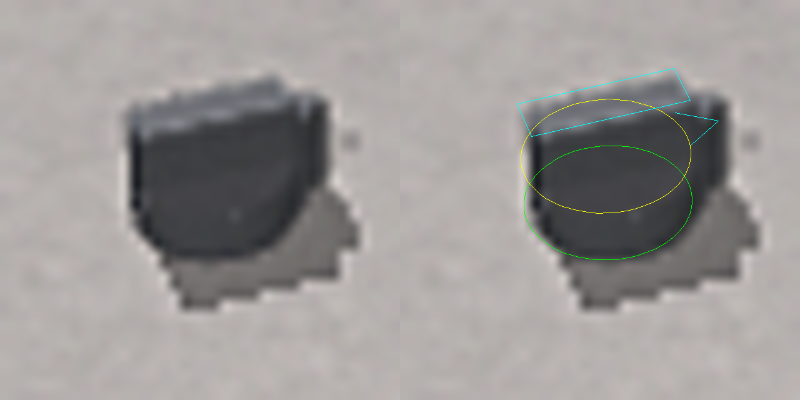

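View pics/ov2.png

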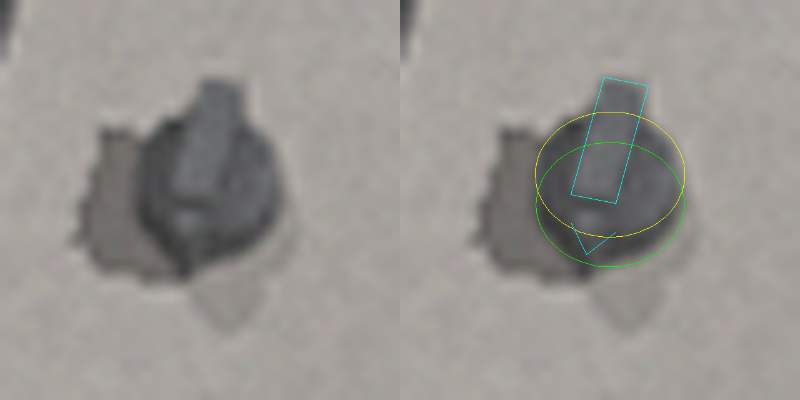

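Call:
send_rows([
  [0,0,0,-0.07,0.14,-0.5,1],
  [0,0,0,0,0,-0.5,1],
  [0,0,0,0,0,-0.2,1],
  [0,0,0,0,0,-0.2,1],
  [0,0,0,0,0,-0.2,1],
  [0,0,0,0,0,0,1],
])

```text
time: 16.68
tcp_pos: [570.2, -134.2, 129.9]
tool_rot: [[-0.852, 0.524, -0.0], [0.524, 0.852, 0.0], [0.0, -0.0, -1.0]]
wrist_force: [-0.5, -0.1, -0.2]
opening: 0.145
```

Call:
send_rows([
  [0,0,0,0.04,-0.02,-0.15,1],
  [0,0,0,0,0,-0.15,1],
  [0,0,0,0,0,-0.15,1],
  [0,0,0,0,0,0,1],
])

```text
time: 17.18
tcp_pos: [570.6, -134.4, 125.4]
tool_rot: [[-0.852, 0.524, -0.0], [0.524, 0.852, 0.0], [0.0, -0.0, -1.0]]
wrist_force: [-0.9, -0.2, -0.2]
opening: 0.143
```

Run:
```python
from h import *
import pickle
s=monitor.get_state(); R=s['tool_rot']; t=s['tcp_pos']; print(t,s['time'],s['opening'],s['wrist_force'],s['wrist_torque'])
c=vision.camera('wrist'); pickle.dump(c,open('w14.pkl','wb'))
P=(cloud(c)-t)@R
print([round(float(np.median(P[r:r+3,311:321,2])),1) for r in (224,230,236,242)],P[212:217,316].round(1)[:,0])
```

```text
[ 570.6 -134.4  125.4] 17.175 0.14259827392969956 [-0.9 -0.2 -0.2] [ 0.  -0.1 -0. ]
[15.0, 14.7, 14.8, 14.7] [21.6 21.  21.1 21.2 21. ]
```

Call:
send_rows([
  [0,0,0,0,0,-0.2,1],
  [0,0,0,0,0,-0.2,1],
  [0,0,0,0,0,-0.2,1],
  [0,0,0,0,0,-0.15,1],
  [0,0,0,0,0,0,1],
])

```text
time: 17.85
tcp_pos: [570.6, -134.4, 117.9]
tool_rot: [[-0.852, 0.524, -0.0], [0.524, 0.852, 0.0], [0.0, -0.0, -1.0]]
wrist_force: [1.1, -0.3, -0.0]
opening: 0.144
```

Nearly home; pressing slowly, with the force watched.

Call:
send_rows([
  [0,0,0,0,0,-0.15,1],
  [0,0,0,0,0,-0.15,1],
  [0,0,0,0,0,0,1],
], squeeze=60)

```text
time: 18.23
tcp_pos: [570.9, -134.4, 115.5]
tool_rot: [[-0.852, 0.524, 0.0], [0.524, 0.852, -0.0], [-0.0, -0.0, -1.0]]
wrist_force: [-2.1, 0.3, 4.8]
opening: 0.139
```

Call:
send_rows([
  [0,0,0,0,0,-0.15,1],
  [0,0,0,0,0,-0.15,1],
  [0,0,0,0,0,0,1],
])

```text
time: 18.6
tcp_pos: [571.0, -134.4, 112.8]
tool_rot: [[-0.852, 0.524, 0.0], [0.524, 0.852, -0.0], [-0.001, -0.0, -1.0]]
wrist_force: [-3.5, 0.7, 8.1]
opening: 0.14
```

```bash
cat > k.py <<'E'
from h import *
import pickle,sys
s=monitor.get_state(); R=s['tool_rot']; t=s['tcp_pos']; print(t,s['time'],s['opening'],s['wrist_force'],s['wrist_torque'])
c=snap('wrist',sys.argv[1]+'.png'); pickle.dump(c,open(sys.argv[1]+'.pkl','wb'))
P=(cloud(c)-t)@R
print('bar top tool z',[round(float(np.median(P[r:r+3,311:321,2])),1) for r in (224,230,236,242)],'bar back',np.median(P[212:217,316].round(1)[:,0]))
E
python3 k.py w15
```

```text
[ 571.  -134.4  112.8] 18.6 0.14010927418462923 [-3.5  0.7  8.1] [0.2 0.6 0. ]
bar top tool z [14.7, 14.5, 14.8, 14.6] bar back 21.4
```

Call:
send_rows([
  [0,0,0,0,0,-0.1,1],
  [0,0,0,0,0,-0.1,1],
  [0,0,0,0,0,0,1],
])

```text
time: 19.02
tcp_pos: [571.2, -134.4, 112.2]
tool_rot: [[-0.852, 0.524, 0.001], [0.524, 0.852, -0.001], [-0.001, -0.001, -1.0]]
wrist_force: [-5.9, 1.3, 17.3]
opening: 0.143
```

```bash
python3 k.py w16
```

```text
[ 571.2 -134.4  112.2] 19.025 0.1425881898610294 [-5.9  1.3 17.3] [ 0.2  1.4 -0. ]
bar top tool z [14.3, 14.5, 14.6, 14.8] bar back 21.4
```

Call:
send_rows([
  [0,0,0,0,0,-0.05,1],
  [0,0,0,0,0,0,1],
  [0,0,0,0,0,0,1],
  [0,0,0,0,0,0,1],
  [0,0,0,0,0,0,1],
  [0,0,0,0,0,0,1],
])

```text
time: 19.82
tcp_pos: [571.3, -134.4, 112.1]
tool_rot: [[-0.852, 0.524, 0.001], [0.524, 0.852, -0.002], [-0.002, -0.001, -1.0]]
wrist_force: [-7.2, 0.9, 20.7]
opening: 0.142
```

```bash
python3 k.py w17
python3 - <<'E'
from h import *
a=vision.camera('scene')['img'][:,:,::-1]; b=vision.camera('side')['img'][:,:,::-1]
cv2.imwrite('pics/fin.png',np.hstack([cv2.resize(a[140:290,190:450],(400,231)),cv2.resize(b[140:290,260:460],(400,300))[:231]]))
cv2.imwrite('pics/fin2.png',cv2.resize(b[210:280,320:420],(800,560),interpolation=2))
E
```

```text
[ 571.3 -134.4  112.1] 19.825 0.1416769655435052 [-7.2  0.9 20.7] [ 0.2  1.6 -0. ]
bar top tool z [14.4, 14.6, 14.9, 14.9] bar back 21.3
```

View pics/fin.png

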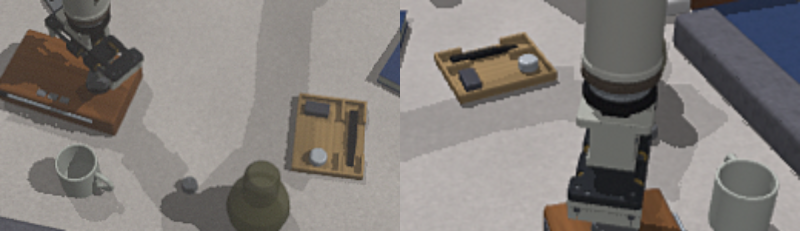

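View pics/fin2.png

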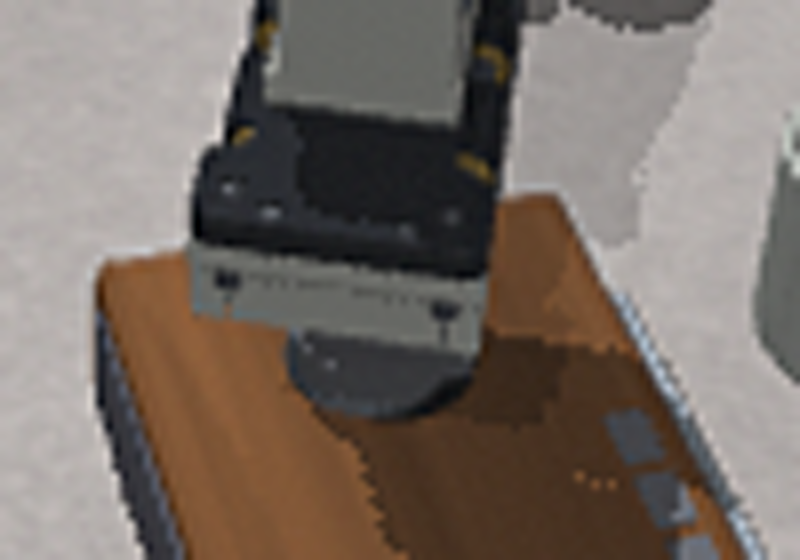

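Run:
```python
from h import *
print(workorder.hand_in()); s=monitor.get_state(); print(s['time'],s['tcp_pos'],s['wrist_force'])
```

```text
the job is handed in; nothing more can be done
None
the job is handed in; nothing more can be done
```

The job is handed in at about 20 s. The pry tool is back in its slot, and the knob is on the shaft and pressed in, still held.

- **Pry tool:** I laid it flat along the tray slot and let go. The wrist camera showed its top 14–15 mm above the sideboard, where 14 mm was expected. The last scene and side pictures show it still in the slot and the battery and tin in place.
- **Knob:** I turned it to about -31.6° and pushed it on without resistance. It then went about 5 mm further against the spring, with 4.8 N and then 8.1 N measured, until it hit a hard stop. It stayed there under about 20 N for most of a second with the grip at 60 N. The height works out to the underside 61.5 mm above the sideboard, which is the fully pressed height. The last side picture shows it flush on the radio.

Three checks did not fully agree:

- **Grip:** The knob hung about 10 mm lower in the fingers than where I gripped it, most likely from a slip during the lift. It stayed put after that, so I kept the grip.
- **Flat angle:** The depth picture gave about -32° and the colour picture about -28°. I used -31.6°, within the 8° allowed of both.
- **Position:** The side and scene views put the held knob up to about 2–3 mm from where the wrist camera had it. I followed the wrist camera, and the knob went on freely; at the end there was about 7 N of sideways force.

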